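Grade milling stones on the tilting bar sieve

TASK

Put all the milling stones waiting on the worktop onto the solid loading plate of the sieve while the pin still locks it level; then draw the lock pin and park it upright in the side notch of its bracket, collar resting on the prongs. Tilt the sieve with its lever towards the barred end until every small stone has dropped through into the catch pan while the large ones stay on the sieve, then tip it the other way until the large ones have gone over the open lip into the tub, and bring the sieve back to level. Leave the other things on the worktop where they stand.

Things in the scene. Friction and masses are not known exactly. Their poses are not given: they have to be found in the camera images.
- stand: Grading sieve stand, one fixed piece: grey base plate 200 x 470 mm. Origin at the underside, below the sieve's pivot; z up; y along the sieve (+y towards the barred end and the catch pan, -y towards the open lip and the tub); -x is the robot's side, with lever, lock pin and parking bracket.
- sieve (a joint): Tilt of the sieve about its pivot (rad): 0 level, positive = barred end (+y) down, negative = open lip (-y) down, range -0.85 to 0.85. A stiff bearing (0.7 N m, 5 to 8 N at the grip) holds it wherever it is left; the pin locks it level with about 0.03 rad of play. Stones start to slide at 0.45 to 0.75 rad.
- pivot (a point): Point on the sieve's pivot axis (along the stand's x, 165 mm over the worktop), at the middle of its width; axes as the stand's.
- plate (a point): Centre of the top of the sieve's solid steel loading plate: 144 mm wide between side walls (36 mm high above it), 190 mm along y, at stand x 0, y -0.145 (open lip, no rim) to 0.045, 3 mm above the pivot when level. Turns with the sieve; its y axis points along the sieve to the bars.
- bars (a point): Top of the sieve's barred part, in its middle: four lengthwise round bars 9 mm thick, gaps 33 to 34 mm, stand y 0.045 to 0.153 when level, closed at the end by a wall 54 mm high. Small stones fall between the bars, large ones stay on top. Turns with the sieve.
- grip (a point): Middle of the lever's grip, a round rubber-covered bar 18 mm thick, 58 mm long along the stand's x; 140 mm from the pivot axis. At level 132 mm (+y) and 48 mm (up) from the axis, 146 mm (-x) from the sieve's middle. Pinched from above across stand y it can be led round its arc, turning between the fingers. Turns with the sieve.
- pan_floor (a point): Centre of the catch pan's floor (inside 164 x 152 mm, walls 40 to 50 mm high), under the bars; axes as the stand's.
- tub_floor (a point): Centre of the tub's floor (inside 164 x 182 mm; side walls 67 mm, far wall 92 mm high), beyond the open lip; axes as the stand's.
- bore (a point): Mouth of the lock bore, 13 mm wide, 36 mm deep, straight down, in the block on its post on the robot's side of the sieve. The sieve's bored tab, 8 mm thick, lies 6 mm above it when level.
- notch (a point): Parking place of the pin on the bracket (prongs 8 mm thick, top at z 0.150): a notch 14 mm wide, open towards the stand's -x, its mouth 26 mm before this point. The pin's origin belongs here: shank between the prongs, collar resting on them. The bracket's upright stands 24 mm behind this point (+x), no higher than the prongs.
- pin: Lock pin, steel, 80 g, upright. Origin under its collar, z towards its head. Below: shank 10 mm thick, 36 mm long, tapered tip; collar 24 mm wide, 4 mm thick; above it the head to hold, 18 mm wide, z 4 to 44 mm. At the start the collar rests on the sieve's bored tab, 14 mm above the bore's mouth; 36 mm straight up frees it.
- big_1: Large milling stone, white ceramic, a ball of 60 mm diameter with two flats: 46 mm tall when it stands on a flat (flats 39 mm across), 140 g. Origin at the centre of one flat (the underside at the start), z is its own axis; the centre lies 23 mm along +z. May be absent.
- big_2: Large milling stone, white ceramic, a ball of 60 mm diameter with two flats: 46 mm tall when it stands on a flat (flats 39 mm across), 140 g. Origin at the centre of one flat (the underside at the start), z is its own axis; the centre lies 23 mm along +z. May be absent.
- small_1: Small milling stone, white ceramic, a ball of 28 mm diameter with two flats: 18 mm tall when it stands on a flat (flats 21 mm across), 30 g. Origin at the centre of one flat (the underside at the start), z is its own axis; the centre lies 9 mm along +z. May be absent.
- small_2: Small milling stone, white ceramic, a ball of 28 mm diameter with two flats: 18 mm tall when it stands on a flat (flats 21 mm across), 30 g. Origin at the centre of one flat (the underside at the start), z is its own axis; the centre lies 9 mm along +z. May be absent.
- small_3: Small milling stone, white ceramic, a ball of 28 mm diameter with two flats: 18 mm tall when it stands on a flat (flats 21 mm across), 30 g. Origin at the centre of one flat (the underside at the start), z is its own axis; the centre lies 9 mm along +z. May be absent.
- wash_bottle: White wash bottle with a spout, 191 mm tall, to the right; a bystander. Origin under its centre.
- saline_bottle: Clear bottle with a cap, 227 mm tall, 71 mm wide, to the left; a bystander. Origin under its centre.
There are look-alikes about, which are no part of the job. Leave any pink look-alike of the big_2 alone.

How it is judged:
By the outcome, as a careful person would: the job done as asked, in the order asked, and still so for the second after the job is handed in, with the robot touching nothing.
Of big_1, big_2 only 1 to 2 are there at a start; the rules pass over those that are not, and their reading is None.
Of small_1, small_2, small_3 only 2 to 3 are there at a start; the rules pass over those that are not, and their reading is None.
At some moment in a run one of small_1, small_2, small_3 may be knocked a few centimetres aside while the robot is not near it.
It also fails if it takes over 208 s, if anything falls off the work surface, if the arm or the gripper's body presses on something with over 40 N, if the wrist force passes 120 N, or if a joint passes its speed limit or range.

ROBOT

A 7-joint arm with a two-finger parallel gripper is mounted at the origin on a cart in front of the work surface, level with it; the furniture and walls round the work are solid. World frame = base frame: x ahead of the robot, y to its left, z up, the work surface at z = 0. Lengths are in m, angles in rad, forces in N, time in s.
With the tool pointing down it reaches from about 0.425 to 0.825 m from the base axis. Payload 3.6 kg.
Tool frame: the origin (TCP) lies at the very end of the fingers, on their centre line; the grasp point (between the pads) lies 19 mm behind it; x points along the fingers, z is the direction in which the jaws open and shut, and the axes are right-handed (so a half turn about x gives the same grasp; the last joint's range is limited). The gripper opens to 85 mm and grips with 20 to 120 N. Pads are 22 mm wide; open, the fingers measure 114 mm over their backs; the gripper's body (76 mm by 85 mm) begins 54 mm behind the grasp point. The pads swing forward as they close: fully open they stand 13 mm farther back than shut.
Start: joints at [-0.026, 0.615, -0.013, 1.423, 0.008, 1.103, -0.04], TCP at [0.65, 0, 0.231] pointing down, gripper open.
Joint ranges: [-3.12, 3.12], [-0.3, 2.06], [-1.34, 1.32], [0.26, 2.42], [-1.36, 4.5], [0.01, 1.98], [-2.84, 2.84]. Speed limits (rad/s): [2.79, 2.79, 3.14, 3.14, 3.14, 3.14, 3.14].

INTERFACE

Orientations are given as [roll, pitch, yaw] about the fixed x, y, z axes, in that order (R = Rz(yaw) Ry(pitch) Rx(roll)).
In Python, from bench import r gives the robot as it stands. The module is installed in compiled form; this text tells all that it offers. Calls block until the motion is done:
- r.goto(position, orientation): joint-space move of the TCP to a pose.
- r.move_l(position, rot=None, rate=0.15): straight line of the TCP; rot=None keeps the orientation; rate is the mean speed in m/s.
- r.set_joints(angles): joint-space move.
- r.command_gripper(opening, force=None): finger opening in m; force is the grip in N (None keeps the last); returns when the fingers have stopped.
- r.wait(seconds).
- r.solve_ik(position, orientation): joint angles nearest the present ones, or None.
- r.get_state(): the state.
- r.grab_frame(name): name is "scene" or "top"; returns a dict with "pixels" (400x640x3 uint8, red, green, blue), "range_z" (400x640 float32, m along the optical axis (not along the pixel's ray), 0 where there is no reading), "fovy" (degrees; the focal length in pixels is half the picture's height over the tangent of half this angle, whatever the lens; pixels are square), "cx", "cy" (the principal point, pixels), "dist" ([k1, k2, p1, p2, k3] as OpenCV has them; the pictures are not rectified), "rvec" (rotation vector, rad) and "tvec" (3), from world to camera coordinates, as OpenCV has them. Camera axes: x right, y down, z forward; pixel columns grow to the right and rows downward; lengths in m; the calibration is good to about 2 mm. A picture is of the moment at which its call begins.
A pose or a line that the arm cannot do raises r.MotionError and nothing moves.
- r.finish_job(): hands the job in, once; it reports no verdict.
Trained networks look in a picture, given as the dict that the camera call returned (one of the last four; its "shot" number tells which), for a name from the list of things; names that differ only in an ending like _2 or _b are one class to them, and where a whole thing is asked for, a point or a joint stands for the part that bears it (a point fixed in the world has none). Each returns a list of dicts, best first, with "confidence" (0 to 1); they miss things now and then, are a little off and sometimes report something else, mostly with a low value. They report only what shows in the picture. A call takes as long as a camera call. They do not tell look-alikes from the thing itself.
- r.boxes_of(picture, target): "position" ([x, y, z] in m, in world coordinates, good to about 4 mm: the middle of the surface that is visible of it).
- r.cut_out(picture, target): "pixels" (400x640 bool, what is visible of it).
- r.spot_point(picture, target): "position" ([x, y, z] in m, in world coordinates, good to about 4 mm: a listed point, or the origin of a listed thing).
The state is a dict: "time_s": time; "q": joint angles; "dq": joint speeds; "joint_torque": joint torques, N m; "eef_pos": TCP position; "eef_rot": TCP orientation; "ft_force": force on the tool from outside, world axes, zero at the start; "wrist_torque": the same for the moment, N m; "gripper_width": finger opening in m.
Only numpy, scipy, OpenCV 4.12 (cv2) and the standard library are available. Lean on these libraries where they do the work, as an engineer would, in place of code of your own. Each camera call takes 0.05 s, during which the arm holds its last target.

## Working session

There is one attempt and no reset: what is moved stays moved. The work goes in short steps, each a Python script; the robot and the scene stay as the last script left them, time stands still between calls to the robot, and variables do not carry over. Pictures are saved under pics/ and viewed, and the job is handed in when it is done.

```bash
ls; mkdir -p pics; cat > h.py <<'E'
import numpy as np, cv2
from bench import r
def save(f,name,crop=None,s=1):
    im=f["pixels"]
    if crop: im=im[crop[1]:crop[3],crop[0]:crop[2]]
    im=cv2.resize(im,None,fx=s,fy=s,interpolation=cv2.INTER_CUBIC)
    cv2.imwrite("pics/"+name,im[:,:,::-1])
def K(f):
    fl=200/np.tan(np.radians(f["fovy"])/2)
    return np.array([[fl,0,f["cx"]],[0,fl,f["cy"]],[0,0,1.]])
def proj(f,P):
    p,_=cv2.projectPoints(np.array(P,float).reshape(-1,1,3),np.array(f["rvec"],float),np.array(f["tvec"],float),K(f),np.array(f["dist"],float)); return p.reshape(-1,2)
def ray(f,uv):
    n=cv2.undistortPoints(np.array(uv,float).reshape(-1,1,2),K(f),np.array(f["dist"],float)).reshape(-1,2)
    R,_=cv2.Rodrigues(np.array(f["rvec"],float)); return R,np.c_[n,np.ones(len(n))]
def deproj(f,uv):
    uv=np.array(uv).reshape(-1,2);R,d=ray(f,uv)
    z=f["range_z"][uv[:,1].astype(int),uv[:,0].astype(int)]
    return (d*z[:,None]-np.array(f["tvec"]).reshape(3))@R
def atz(f,uv,z):
    R,d=ray(f,np.array(uv).reshape(-1,2)); o=-R.T@np.array(f["tvec"]).reshape(3); w=d@R
    return o+w*((z-o[2])/w[:,2])[:,None]
E
python3 - <<'E'
from h import *
np.set_printoptions(precision=4,suppress=True)
for n in("scene","top"):
    f=r.grab_frame(n); save(f,n+"0.png",s=1.25)
    print(n,f["fovy"],f["tvec"],(f["range_z"]>0).mean())
    for t in("stand","sieve","big_1","small_1","pin","wash_bottle","saline_bottle"):
        print(t,[(np.round(b["position"],3).tolist(),round(b["confidence"],2),proj(f,b["position"]).astype(int).tolist()) for b in r.boxes_of(f,t)])
    for t in("stand","pivot","plate","bars","grip","pan_floor","tub_floor","bore","notch","pin","big_1","small_1"):
        print(t,[(np.round(b["position"],3).tolist(),round(b["confidence"],2)) for b in r.spot_point(f,t)])
s=r.get_state();print(s)
E
```

```text
pics
scene 42.13394747599839 [0.4052 0.3098 1.5559] 0.99594921875
stand [([0.574, 0.026, 0.074], 0.58, [[303, 213]])]
sieve [([0.6, 0.036, 0.178], 0.76, [[296, 187]])]
big_1 [([0.405, 0.503, 0.037], 0.88, [[229, 321]]), ([0.458, 0.328, 0.039], 0.78, [[262, 280]]), ([0.381, 0.382, 0.039], 0.55, [[267, 303]])]
small_1 [([0.396, -0.332, 0.018], 0.51, [[402, 204]])]
pin [([0.467, 0.005, 0.245], 0.53, [[332, 181]])]
wash_bottle [([0.381, 0.382, 0.04], 0.22, [[267, 302]])]
saline_bottle [([0.491, 0.549, 0.131], 0.85, [[194, 291]])]
stand [([0.604, 0.009, 0.004], 0.72)]
pivot [([0.601, 0.012, 0.163], 0.61)]
plate [([0.475, -0.002, 0.221], 0.64), ([0.598, 0.106, 0.012], 0.63), ([0.602, -0.042, 0.17], 0.62)]
bars []
grip [([0.444, 0.131, 0.215], 0.84)]
pan_floor [([0.596, 0.111, 0.012], 0.85)]
tub_floor [([0.611, -0.172, 0.014], 0.74)]
bore [([0.468, 0.004, 0.205], 0.65)]
notch [([0.478, -0.094, 0.151], 0.98)]
pin [([0.472, -0.002, 0.218], 0.6)]
big_1 [([0.413, 0.496, -0.0], 0.88), ([0.474, 0.32, -0.005], 0.85), ([0.392, 0.375, 0.0], 0.84)]
small_1 [([0.394, 0.286, -0.0], 0.56), ([0.397, -0.3
[... 1053 characters left out ...]
big_1 [([0.476, 0.325, -0.003], 0.62), ([0.395, 0.379, -0.0], 0.55), ([0.409, 0.496, -0.002], 0.52)]
small_1 [([0.398, -0.239, -0.0], 0.44), ([0.39, 0.284, -0.004], 0.4), ([0.394, -0.336, -0.0], 0.36)]
{'time_s': 2.0, 'q': array([-0.0265,  0.6149, -0.0126,  1.4234,  0.0081,  1.1034, -0.0404]), 'dq': array([-0.0008,  0.0009,  0.0004, -0.0001, -0.0001,  0.0018, -0.0001]), 'joint_torque': array([  0.0002, -46.9095,   0.2591, -17.1338,   0.01  ,   0.0017,
        -0.    ]), 'eef_pos': array([0.65  , 0.    , 0.2313]), 'eef_rot': array([2.5292, 1.5707, 2.5293]), 'ft_force': array([-0.1613, -0.2475, -0.9338]), 'wrist_torque': array([ 0.0168,  0.0334, -0.0382]), 'gripper_width': 0.08559905207447975}
```

View pics/scene0.png

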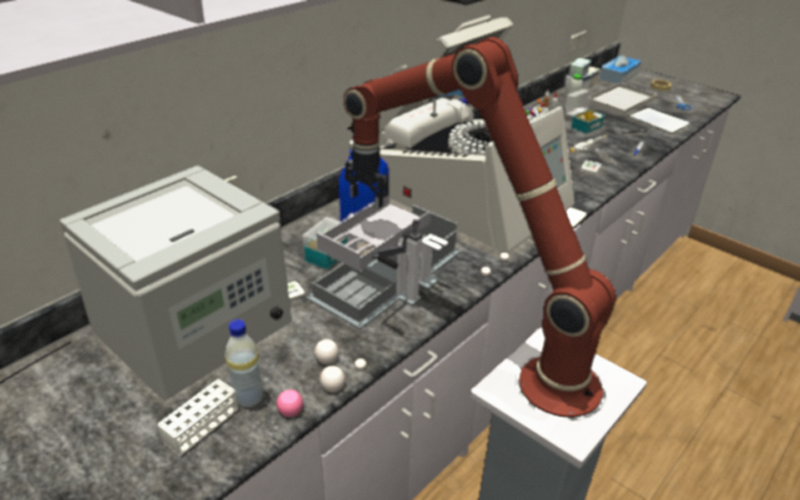

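View pics/top0.png

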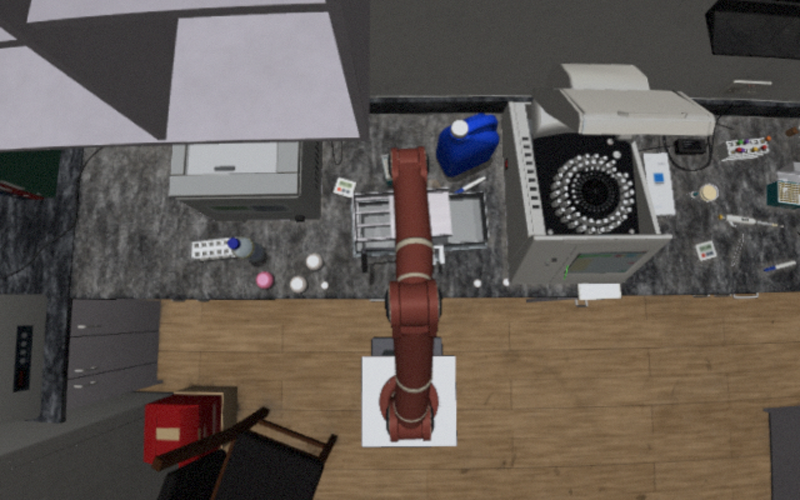

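```bash
python3 - <<'E'
from h import *
f=r.grab_frame("top"); save(f,"c1.png",(190,130,430,250),3.3)
g=r.grab_frame("scene"); save(g,"c2.png",(200,140,440,340),3.3)
uv=np.array([[250,208],[238,227],[212,224],[259,228],[381,226],[405,226]])
for p in uv: print(p,f["pixels"][p[1],p[0]],np.round(deproj(f,p),3))
E
```

```text
[250 208] [212 215 219] [[0.476 0.321 0.046]]
[238 227] [213 214 219] [[0.396 0.371 0.042]]
[212 224] [210 155 187] [[0.409 0.485 0.037]]
[259 228] [211 214 218] [[0.392 0.286 0.018]]
[381 226] [212 215 218] [[ 0.397 -0.238  0.018]]
[405 226] [212 214 217] [[ 0.396 -0.342  0.015]]
```

View pics/c1.png

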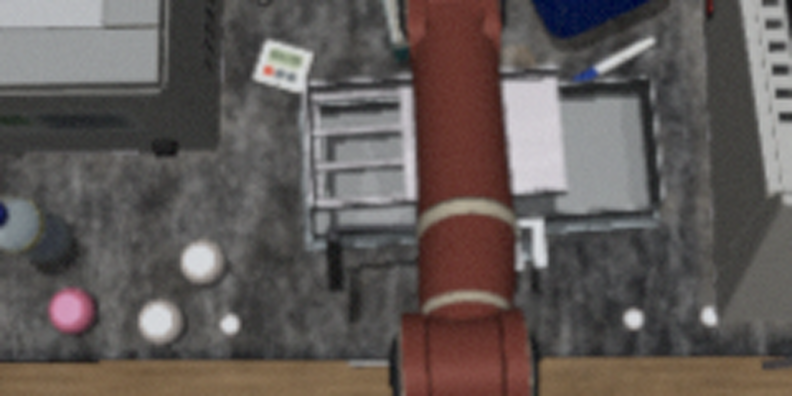

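View pics/c2.png

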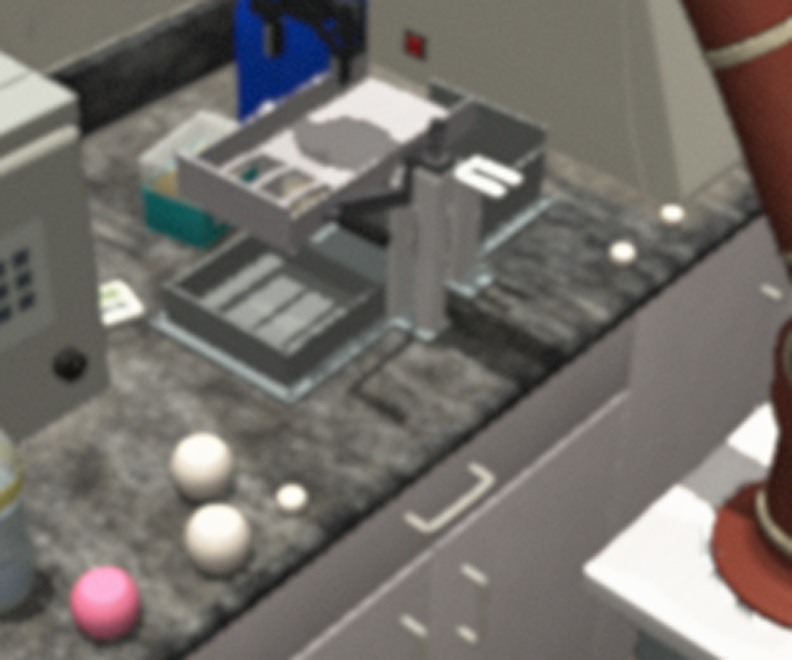

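```bash
cat >> h.py <<'E'
np.set_printoptions(precision=4,suppress=True)
PI=np.pi
def down(yaw): return [0,PI/2,yaw]
def st(): 
    s=r.get_state(); print(round(s["time_s"],1),s["eef_pos"],s["ft_force"],round(s["gripper_width"],4)); return s
E
python3 - <<'E'
from h import *
r.goto([0.392,0.286,0.15],down(PI/2)); st()
f=r.grab_frame("top"); g=r.grab_frame("scene")
save(f,"d1.png",(280,130,440,240),5); save(g,"d2.png",(230,140,430,270),4)
np.savez("f.npz",**f);np.savez("g.npz",**g)
for fr in(f,g):
    for t in("stand","pivot","plate","bars","grip","pan_floor","tub_floor","bore","notch","pin"):
        print(t,[(np.round(b["position"],3).tolist(),round(b["confidence"],2)) for b in r.spot_point(fr,t)])
# heights around the right small
ys,xs=np.mgrid[205:235,375:425]
P=deproj(f,np.c_[xs.ravel(),ys.ravel()])
m=P[:,2]>0.03
print("obst near", P[m&(P[:,0]<0.5)][::15])
st()
E
```

```text
3.6 [0.3937 0.2852 0.1501] [-0.3494 -0.1887  0.4167] 0.0854
stand [([0.602, 0.01, -0.001], 0.73), ([0.447, 0.136, 0.191], 0.4)]
pivot [([0.599, 0.009, 0.167], 0.97)]
plate [([0.605, -0.034, 0.176], 0.78)]
bars [([0.597, 0.111, 0.154], 0.91)]
grip [([0.446, 0.14, 0.192], 0.65)]
pan_floor [([0.598, 0.108, 0.016], 0.82), ([0.47, 0.006, 0.218], 0.68)]
tub_floor [([0.611, -0.168, 0.015], 0.97)]
bore [([0.472, -0.002, 0.204], 0.64), ([0.609, -0.167, 0.013], 0.27)]
notch [([0.481, -0.093, 0.149], 0.93)]
pin [([0.47, 0.005, 0.218], 0.46), ([0.606, -0.038, 0.174], 0.42)]
stand [([0.608, 0.011, 0.002], 0.96)]
pivot [([0.598, 0.006, 0.164], 0.69)]
plate [([0.6, -0.041, 0.177], 0.84), ([0.47, 0.005, 0.22], 0.68)]
bars [([0.597, 0.114, 0.157], 0.97)]
grip [([0.448, 0.137, 0.192], 0.81)]
pan_floor [([0.596, 0.109, 0.011], 0.7), ([0.394, 0.374, 0.002], 0.3)]
tub_floor [([0.609, -0.169, 0.02], 0.68)]
bore [([0.468, 0.004, 0.205], 0.7)]
notch [([0.476, -0.093, 0.153], 0.78), ([0.597, 0.112, 0.011], 0.36)]
pin [([0.472, 0.007, 0.217], 0.56)]
obst near [[ 0.4826 -0.3461  0.0483]
 [ 0.4589 -0.3547  0.2488]
 [ 0.4579 -0.3458  0.2258]
 [ 0.4606 -0.3452  0.1678]
 [ 0.4632 -0.3436  0.109 ]
 [ 0.4656 -0.3456  0.0475]
 [ 0.447  -0.3619  0.2204]
 [ 0.4448 -0.3503  0.2062]
 [ 0.444  -0.3461  0.1772]
 [ 0.4443 -0.3447  0.1347]
 [ 0.4456 -0.3458  0.0791]
 [ 0.4361 -0.3817  0.1743]
 [ 0.4338 -0.3743  0.1579]
 [ 0.4303 -0.3632  0.1541]
 [ 0.4268 -0.3521  0.1503]
 [ 0.4252 -0.3467  0.1233]
 [ 0.4245 -0.344   0.0833]
 [ 0.4201 -0.3931  0.1303]
 [ 0.4174 -0.3849  0.1153]
 [ 0.4139 -0.374   0.1097]
 [ 0.411  -0.3654  0.0948]
 [ 0.4074 -0.3538  0.0908]
 [ 0.405  -0.3473  0.0657]
 [ 0.4034 -0.4066  0.0788]
 [ 0.4003 -0.3933  0.0657]
 [ 0.3965 -0.3814  0.0622]
 [ 0.3934 -0.3727  0.046 ]]
4.7 [0.392 0.286 0.15 ] [-0.3748 -0.1364 -0.78  ] 0.0858
```

View pics/d1.png

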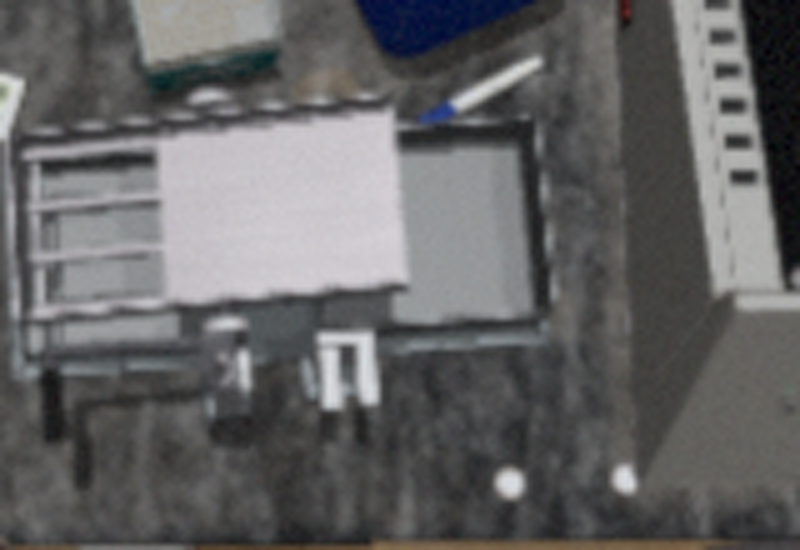

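View pics/d2.png

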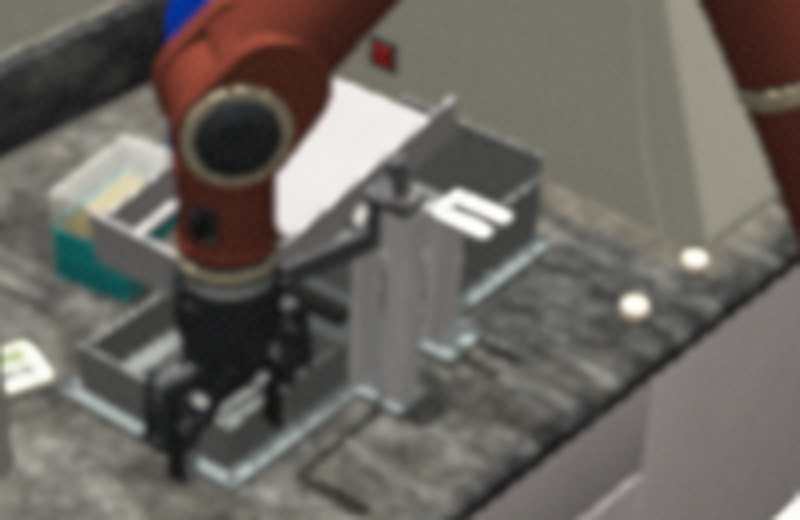

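```bash
python3 - <<'E'
from h import *
f=dict(np.load("f.npz"))
ys,xs=np.mgrid[152:190,282:364]
P=deproj(f,np.c_[xs.ravel(),ys.ravel()])
for y0 in np.arange(-0.14,0.19,0.02):
    m=(abs(P[:,1]-y0)<0.01)&(abs(P[:,0]-0.6)<0.05)&(P[:,2]>0.1)
    print(round(y0,2),m.sum(),np.percentile(P[m,2],[10,50,90]) if m.sum() else None)
m=(abs(P[:,0]-0.6)<0.05)&(P[:,1]<0.03)&(P[:,1]>-0.1)&(abs(P[:,2]-0.165)<0.03)
A=np.c_[P[m,:2],np.ones(m.sum())];print(np.linalg.lstsq(A,P[m,2],rcond=None)[0])
E
```

```text
-0.14 44 [0.185  0.1877 0.1908]
-0.12 126 [0.1823 0.1868 0.1897]
-0.1 125 [0.1786 0.1833 0.1873]
-0.08 127 [0.1765 0.1807 0.1839]
-0.06 130 [0.1736 0.1772 0.1805]
-0.04 130 [0.1687 0.1735 0.1776]
-0.02 134 [0.1664 0.1707 0.1745]
0.0 126 [0.1638 0.1673 0.1715]
0.02 120 [0.1602 0.1651 0.1692]
0.04 121 [0.1581 0.1621 0.1661]
0.06 32 [0.1572 0.1598 0.1628]
0.08 21 [0.1566 0.1611 0.1632]
0.1 25 [0.1513 0.1553 0.1613]
0.12 21 [0.1513 0.155  0.1591]
0.14 25 [0.1471 0.1508 0.1543]
0.16 136 [0.1378 0.1614 0.1932]
0.18 0 None
[ 0.0115 -0.1542  0.1609]
```

```bash
python3 - <<'E'
from h import *
r.goto([0.40,0.286,0.25],down(PI/2)); 
f=r.grab_frame("top"); g=r.grab_frame("scene")
save(f,"e1.png",(310,180,370,225),12); save(g,"e2.png",(300,165,370,225),11)
for t in("pin","bore","grip"):
    print(t,[[(np.round(b["position"],3).tolist(),round(b["confidence"],2)) for b in r.spot_point(fr,t)] for fr in (f,g)])
    print(t,[[(np.round(b["position"],3).tolist(),round(b["confidence"],2)) for b in r.boxes_of(fr,t)] for fr in (f,g)])
st()
E
```

```text
pin [[([0.472, 0.008, 0.216], 0.56), ([0.475, 0.001, 0.204], 0.28)], [([0.471, 0.005, 0.221], 0.57), ([0.4, -0.339, 0.0], 0.15)]]
pin [[], [([0.54, 0.017, 0.061], 0.47)]]
bore [[([0.471, 0.002, 0.206], 0.59)], [([0.469, 0.003, 0.203], 0.88)]]
bore [[([0.59, -0.034, 0.147], 0.93)], [([0.537, 0.016, 0.059], 0.82)]]
grip [[([0.446, 0.135, 0.191], 0.78)], [([0.445, 0.138, 0.195], 0.66), ([0.397, -0.339, 0.0], 0.47), ([0.598, 0.115, 0.161], 0.31)]]
grip [[([0.6, -0.002, 0.173], 0.89)], [([0.58, -0.006, 0.183], 0.95)]]
5.8 [0.4   0.286 0.25 ] [-0.2244  0.0412 -0.8499] 0.0857
```

View pics/e1.png

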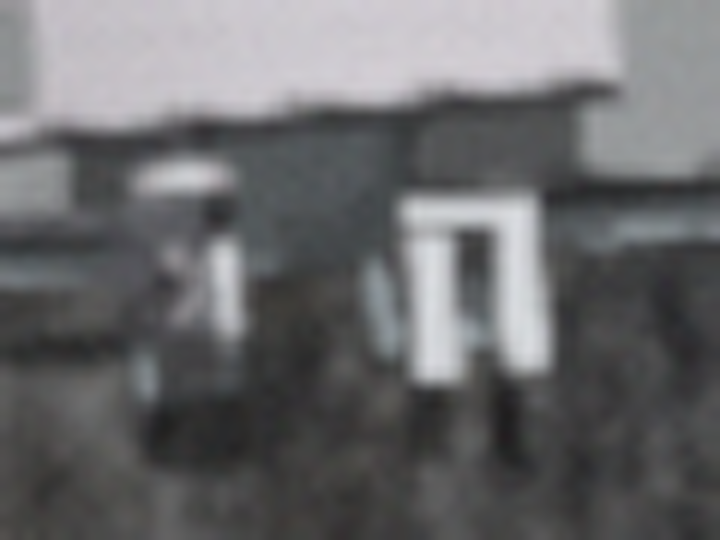

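View pics/e2.png

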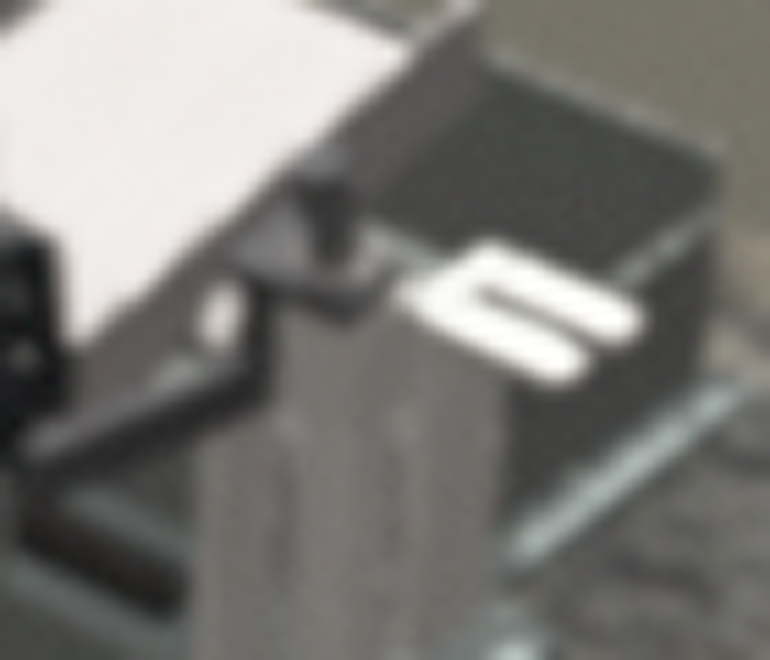

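```bash
python3 - <<'E'
from h import *
for n,(a,b,c,d) in(("top",(310,180,345,215)),("scene",(315,165,350,205))):
    f=r.grab_frame(n)
    ys,xs=np.mgrid[b:d,a:c]
    P=deproj(f,np.c_[xs.ravel(),ys.ravel()])
    m=(abs(P[:,0]-.47)<.035)&(abs(P[:,1])<.04)&(P[:,2]>.195)
    print(n); Q=P[m]; Q=Q[np.argsort(-Q[:,2])]; print(Q[:60:1] if len(Q)<60 else Q[::len(Q)//50])
E
```

```text
top
[[ 0.4675  0.0217  0.2693]
 [ 0.4645  0.0218  0.2637]
 [ 0.4755  0.0144  0.2631]
 [ 0.4684  0.0254  0.2622]
 [ 0.4646  0.0145  0.262 ]
 [ 0.4719  0.0108  0.2619]
 [ 0.4722  0.0254  0.2607]
 [ 0.4724  0.0217  0.259 ]
 [ 0.465   0.0108  0.2585]
 [ 0.4762  0.0107  0.2573]
 [ 0.4619  0.0145  0.2539]
 [ 0.4659  0.0071  0.2509]
 [ 0.4627  0.0108  0.247 ]
 [ 0.4632  0.0071  0.2423]
 [ 0.4714  0.0033  0.2358]
 [ 0.4646  0.0033  0.2303]
 [ 0.4612  0.0108  0.2279]
 [ 0.4687 -0.0005  0.2267]
 [ 0.4577  0.0033  0.2242]
 [ 0.4919  0.0105  0.2234]
 [ 0.4958 -0.0009  0.222 ]
 [ 0.4544  0.0146  0.2213]
 [ 0.4923 -0.0009  0.2202]
 [ 0.4809 -0.0045  0.2198]
 [ 0.462   0.0032  0.2196]
 [ 0.4696 -0.0044  0.2195]
 [ 0.481  -0.0007  0.2193]
 [ 0.4849  0.0105  0.2191]
 [ 0.485   0.0218  0.219 ]
 [ 0.4889  0.0218  0.2188]
 [ 0.4735 -0.0044  0.2183]
 [ 0.4966  0.0217  0.218 ]
 [ 0.5002 -0.001   0.2179]
 [ 0.4547  0.0071  0.2178]
 [ 0.489   0.018   0.2173]
 [ 0.4548  0.0033  0.2171]
 [ 0.4965 -0.0047  0.2168]
 [ 0.4587  0.0183  0.2168]
 [ 0.493   0.018   0.2164]
 [ 0.4587  0.0145  0.2161]
 [ 0.4892  0.014
[... 1181 characters left out ...]
 0.4826  0.022   0.2183]
 [ 0.4902  0.0035  0.2178]
 [ 0.4773  0.023   0.2174]
 [ 0.4904  0.018   0.2168]
 [ 0.4918  0.0261  0.2161]
 [ 0.4866  0.0124  0.2158]
 [ 0.4902  0.023   0.2153]
 [ 0.4732  0.0227  0.2153]
 [ 0.4773  0.0181  0.2151]
 [ 0.4654  0.0218  0.2146]
 [ 0.4517  0.0228  0.2138]
 [ 0.4695  0.0219  0.2127]
 [ 0.4665  0.0253  0.2119]
 [ 0.4553  0.0036  0.2105]
 [ 0.4954  0.0218  0.2085]
 [ 0.4914  0.0213  0.2062]
 [ 0.4537  0.0151  0.2052]
 [ 0.4559  0.0075  0.2043]
 [ 0.4549  0.0036  0.2029]
 [ 0.4728  0.0176  0.2013]
 [ 0.4951  0.0219  0.2008]
 [ 0.4919  0.0254  0.2   ]
 [ 0.4508  0.0082  0.1993]
 [ 0.457  -0.0042  0.1981]
 [ 0.4922  0.0101  0.1964]
 [ 0.4547 -0.0117  0.1956]]
```

```bash
python3 - <<'E'
from h import *
f=r.grab_frame("top")
im=f["pixels"].astype(int)
m=(im.min(2)>190).astype(np.uint8); m[:, :300]=0; m[:,372:]=0; m[:145]=0; m[192:]=0
m=cv2.morphologyEx(m,cv2.MORPH_OPEN,np.ones((3,3),np.uint8))
n,l,s,c=cv2.connectedComponentsWithStats(m); i=1+np.argmax(s[1:,4]); print(s[i])
cn=max(cv2.findContours((l==i).astype(np.uint8),cv2.RETR_EXTERNAL,cv2.CHAIN_APPROX_NONE)[0],key=len)[:,0]
P=deproj(f,cn); print(P[:,2].min(),P[:,2].max())
# project on tilted plane z=.1609+.0115x-.1542y iteratively
z=np.full(len(cn),.17)
for k in range(5):
    Q=np.array([atz(f,c_,z_)[0] for c_,z_ in zip(cn,z)]); z=.1609+.0115*Q[:,0]-.1542*Q[:,1]
Q2=Q[:,:2].copy(); Q2[:,1]/=np.cos(.153)
print(cv2.minAreaRect((Q2*1000).astype(np.float32)))
# side edges fit
for nm,sel in (("near",Q2[:,0]<.545),("far",Q2[:,0]>.655)):
    q=Q2[sel&(Q2[:,1]<.03)&(Q2[:,1]>-.12)]; print(nm,len(q),np.polyfit(q[:,1],q[:,0],1))
q=Q2[(Q2[:,1]<-.11)&(abs(Q2[:,0]-.61)<.05)];print("lip",len(q),np.polyfit(q[:,0],q[:,1],1))
q=Q2[(Q2[:,1]>.03)&(abs(Q2[:,0]-.60)<.05)];print("barend",len(q),np.polyfit(q[:,0],q[:,1],1))
E
```

```text
[ 315  153   46   36 1298]
0.15615249094591702 0.1925643591542792
((603.6359252929688, -44.373313903808594), (129.83441162109375, 177.4617462158203), 4.807886123657227)
near 31 [-0.0192  0.5413]
far 33 [-0.1034  0.6604]
lip 25 [ 0.0885 -0.1847]
barend 22 [0.0196 0.0262]
```

```bash
cat >> h.py <<'E'
PV=np.array([.600,.009,.165]); YS=.058
RS=np.array([[np.cos(YS),-np.sin(YS),0],[np.sin(YS),np.cos(YS),0],[0,0,1]])
def S(x,y,z=0): return RS@np.array([x,y,0])+np.array([PV[0],PV[1],z])
def gripw(th,dz=-.019,dx=0):
    a=np.arctan2(48,132)-th; L=np.hypot(.132,.048)
    p=S(-.146+dx,L*np.cos(a),PV[2]+L*np.sin(a)); p[2]+=dz; return p
YJ=YS+PI/2
def tilt(f):
    ys,xs=np.mgrid[140:200,280:372] if True else None
    P=deproj(f,np.c_[xs.ravel(),ys.ravel()]); Q=(P-PV)@RS; 
    m=(abs(Q[:,0])<.05)&(Q[:,1]<.03)&(Q[:,1]>-.12)&(abs(Q[:,2])<.13)
    A=np.c_[Q[m,1],np.ones(m.sum())]; z=Q[m,2]; w=np.ones(len(z),bool)
    for _ in range(5):
        c=np.linalg.lstsq(A[w],z[w],rcond=None)[0]; e=abs(A@c-z); w=e<max(.004,2*np.median(e))
    print("tilt",-np.arctan(c[0]),"off",c[1],w.sum(),len(w)); return -np.arctan(c[0])
E
python3 - <<'E'
from h import *
r.command_gripper(.05,25)
p=gripw(.154); print(p)
r.goto([p[0],p[1],.30],down(YJ)); st()
r.move_l(p+[0,0,.05]); r.move_l(p,rate=.08); st()
r.command_gripper(0,25); st()
for th in np.arange(.13,-.001,-.026):
    r.move_l(gripw(th),rate=.04); st()
f=r.grab_frame("top"); tilt(f)
g=r.grab_frame("scene"); save(g,"g2.png",(300,165,370,225),11)
E
```

```text
[0.4463 0.1381 0.1732]
7.1 [0.4459 0.1389 0.3   ] [ 0.2924  0.6238 -0.3704] 0.0497
8.6 [0.4467 0.1383 0.1736] [ 0.3792 -0.2381  1.063 ] 0.0499
8.9 [0.4466 0.1381 0.1737] [-0.6672 -0.2788  3.5692] 0.0173
9.2 [0.4466 0.1375 0.1766] [ 1.1145  0.0541 -0.2656] 0.0174
9.4 [0.4466 0.1368 0.1801] [ 2.0852  0.9502 -4.4939] 0.0169
9.7 [0.4467 0.1359 0.1838] [ 1.8349  1.489  -4.5608] 0.017
9.9 [0.4467 0.1349 0.1874] [ 2.6644  1.3747 -3.8396] 0.0169
10.2 [0.4468 0.1339 0.1909] [ 3.5435  0.787  -3.6526] 0.017
10.4 [0.4468 0.1328 0.1943] [ 1.879   2.9761 -3.1286] 0.0173
tilt 0.004285035391785303 off 0.0017939100932270883 783 935
```

View pics/g2.png

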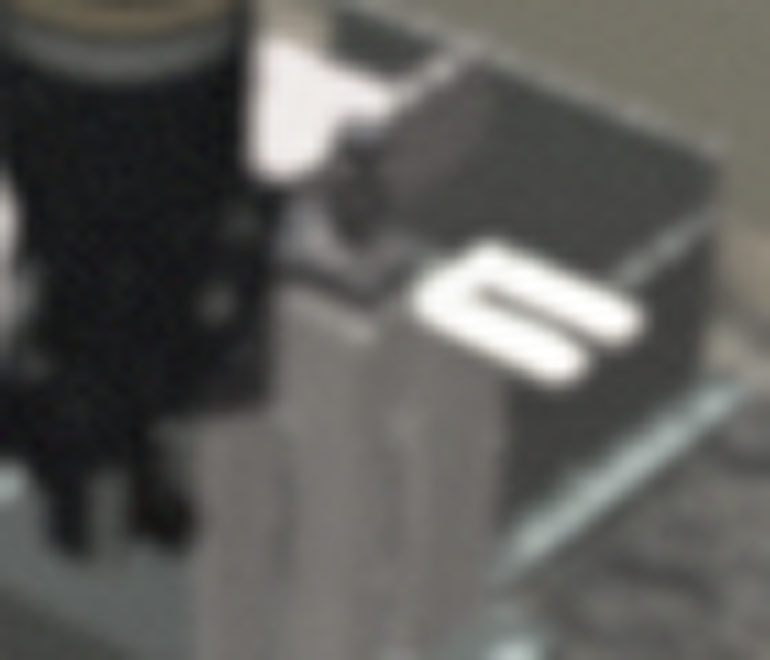

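```bash
cat >> h.py <<'E'
def up(z=.30):
    p=np.array(r.get_state()["eef_pos"]); p[2]=z; r.move_l(p,rate=.25)
def pintop():
    for n,(a,b,c,d) in(("top",(310,180,350,215)),("scene",(315,160,355,205))):
        f=r.grab_frame(n); ys,xs=np.mgrid[b:d,a:c]
        P=deproj(f,np.c_[xs.ravel(),ys.ravel()])
        m=(abs(P[:,0]-.47)<.03)&(abs(P[:,1]-.005)<.035)&(P[:,2]>.205)&(P[:,2]<.28)
        for lo,hi in((.21,.222),(.23,.25),(.25,.28)):
            k=m&(P[:,2]>lo)&(P[:,2]<hi); print(n,lo,k.sum(),P[k].mean(0) if k.any() else 0, P[k].min(0) if k.any() else 0, P[k].max(0) if k.any() else 0)
    return f
E
python3 - <<'E'
from h import *
r.command_gripper(.05,25); up()
r.goto([.392,.286,.30],down(PI/2))
r.move_l([.392,.286,.08],rate=.25)
g=pintop(); save(g,"g3.png",(300,155,370,225),10)
f=r.grab_frame("top"); tilt(f); save(f,"g4.png",(225,195,275,245),10); st()
for fr in (f,g): print([(np.round(b["position"],3).tolist(),round(b["confidence"],2)) for b in r.spot_point(fr,"small_1")])
E
```

```text
top 0.21 57 [0.4781 0.0017 0.218 ] [ 0.4545 -0.0122  0.2121] [0.4971 0.0144 0.2215]
top 0.23 2 [0.4648 0.0052 0.2443] [0.4635 0.0034 0.2397] [0.4661 0.0071 0.2489]
top 0.25 21 [ 0.4696 -0.001   0.2616] [ 0.4617 -0.0075  0.2519] [0.4789 0.0071 0.2695]
scene 0.21 71 [0.4736 0.0085 0.2175] [ 0.4528 -0.0107  0.2105] [0.5    0.0193 0.2218]
scene 0.23 31 [0.4659 0.0061 0.2394] [ 0.4581 -0.0039  0.2305] [0.4749 0.015  0.25  ]
scene 0.25 33 [0.4667 0.0053 0.2591] [ 0.4568 -0.0071  0.25  ] [0.476  0.0137 0.2662]
tilt 0.00234980189801028 off 0.0019555016172417253 774 940
13.4 [0.3929 0.2864 0.0812] [-0.8202  0.5362  0.7264] 0.0501
[([0.478, -0.092, 0.148], 0.54), ([0.395, -0.24, 0.002], 0.42), ([0.392, -0.338, -0.003], 0.37)]
[([0.398, -0.244, -0.001], 0.54), ([0.395, 0.288, 0.002], 0.47), ([0.401, -0.342, 0.0], 0.4)]
```

View pics/g3.png

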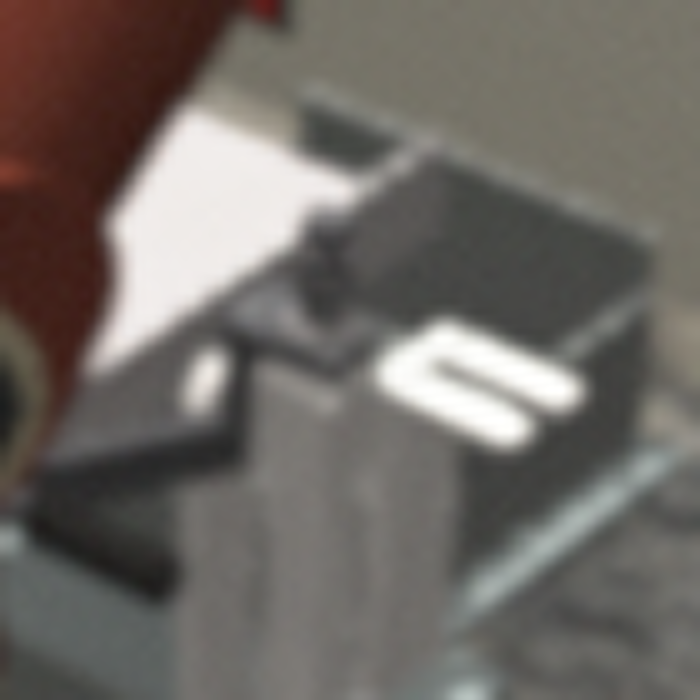

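View pics/g4.png

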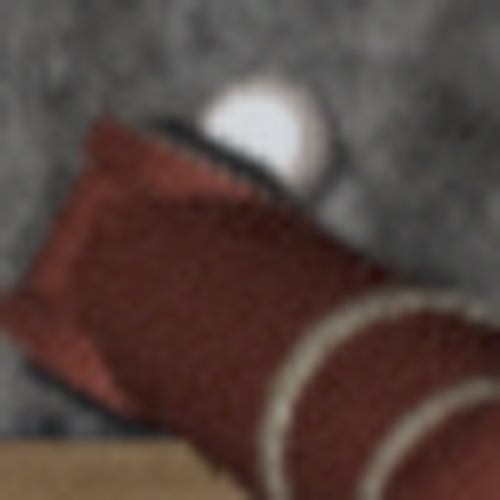

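```bash
python3 - <<'E'
from h import *
r.command_gripper(.048,30)
r.move_l([.393,.286,.012],rate=.15)
f0=r.get_state()["ft_force"][2]
for z in np.arange(.008,-.014,-.003):
    r.move_l([.393,.286,z],rate=.05); s=st()
    if abs(s["ft_force"][2]-f0)>4: r.move_l([.393,.286,z+.003],rate=.05); break
r.command_gripper(0,30); st()
up(.30); st()
g=r.grab_frame("scene"); u,v=proj(g,[.393,.286,.28])[0].astype(int); save(g,"i1.png",(u-40,v-40,u+40,v+40),8)
E
```

```text
14.6 [0.3933 0.2862 0.0085] [-0.2031  0.0161  0.6764] 0.048
14.8 [0.393  0.286  0.0051] [-0.3867 -0.3778  0.8376] 0.0479
15.1 [0.3929 0.2859 0.0018] [ 0.4913 -0.1227  0.8016] 0.0479
15.3 [ 0.3929  0.2859 -0.0012] [-0.1616  0.4908 -0.2511] 0.0482
15.6 [ 0.3933  0.2862 -0.0026] [-1.503  -2.1157 12.7908] 0.048
16.1 [0.3936 0.2866 0.    ] [-1.3143 -0.2478 10.5012] 0.0257
17.5 [0.393  0.2859 0.2986] [ 0.6693  0.145  -0.2376] 0.0253
```

View pics/i1.png

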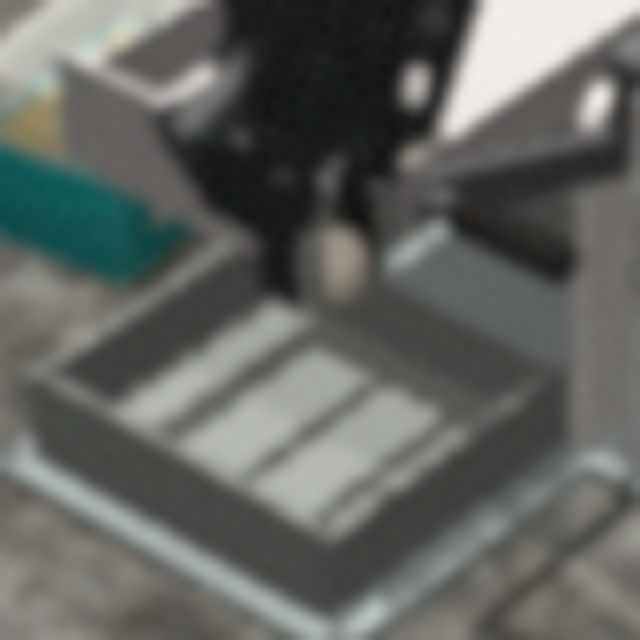

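```bash
cat >> h.py <<'E'
def place(x,y,z,w,yaw=YJ):
    p=S(x,y,z); r.goto([p[0],p[1],.32],down(yaw)); r.move_l([p[0],p[1],z+.03],rate=.25); r.move_l(p,rate=.06); st()
    r.command_gripper(w); up(.32); st()
E
python3 - <<'E'
from h import *
place(.042,.015,.171,.05)
f=r.grab_frame("top"); np.savez("f2.npz",**f); save(f,"j1.png",(310,140,420,240),7)
g=r.grab_frame("scene"); np.savez("g2.npz",**g); save(g,"j2.png",(360,170,430,230),10)
for fr,(a,b,c,d) in ((f,(385,205,430,236)),(g,(380,170,440,230))):
    ys,xs=np.mgrid[b:d,a:c]; P=deproj(fr,np.c_[xs.ravel(),ys.ravel()])
    for z0,z1 in((.03,.06),(.06,.1),(.1,.15),(.15,.2)):
        m=(P[:,2]>z0)&(P[:,2]<z1)
        if m.any(): print(z0,m.sum(),P[m][:,:2].min(0),[(round(x0,2),np.round(P[m&(abs(P[:,0]-x0)<.006)][:,1].max(),3)) for x0 in np.arange(.37,.5,.012) if (m&(abs(P[:,0]-x0)<.006)).any()])
    m=(abs(P[:,0]-.396)<.03)&(abs(P[:,1]+.335)<.03)&(P[:,2]>.008)&(P[:,2]<.03); print(P[m].min(0),P[m].max(0),P[m].mean(0))
E
```

```text
20.2 [0.6411 0.0265 0.1709] [0.3256 0.4951 0.0764] 0.0249
21.3 [0.6404 0.0262 0.3185] [-0.9667 -0.4649 -0.9516] 0.05
0.03 69 [ 0.3927 -0.4367] [(np.float64(0.39), np.float64(-0.345)), (np.float64(0.41), np.float64(-0.345)), (np.float64(0.42), np.float64(-0.345)), (np.float64(0.43), np.float64(-0.343)), (np.float64(0.44), np.float64(-0.345)), (np.float64(0.45), np.float64(-0.346)), (np.float64(0.47), np.float64(-0.345)), (np.float64(0.48), np.float64(-0.345))]
0.06 125 [ 0.3959 -0.4308] [(np.float64(0.39), np.float64(-0.352)), (np.float64(0.41), np.float64(-0.346)), (np.float64(0.42), np.float64(-0.344)), (np.float64(0.43), np.float64(-0.344)), (np.float64(0.44), np.float64(-0.344)), (np.float64(0.45), np.float64(-0.343)), (np.float64(0.47), np.float64(-0.345)), (np.float64(0.48), np.float64(-0.344))]
0.1 133 [ 0.4098 -0.4183] [(np.float64(0.41), np.float64(-0.35)), (np.float64(0.42), np.float64(-0.345)), (np.float64(0.43), np.float64(-0.343)), (np.float64(0.44), np.float64(-0.344)), (np.float64(0.45), np.float64(-0.344)), (np.float64(0.47), np.float64(-0.344)), (np.float64(0.48), np.
[... 927 characters left out ...]
-0.335)), (np.float64(0.44), np.float64(-0.336)), (np.float64(0.45), np.float64(-0.338)), (np.float64(0.47), np.float64(-0.336)), (np.float64(0.48), np.float64(-0.337)), (np.float64(0.49), np.float64(-0.336))]
0.1 369 [ 0.4035 -0.4877] [(np.float64(0.41), np.float64(-0.338)), (np.float64(0.42), np.float64(-0.337)), (np.float64(0.43), np.float64(-0.337)), (np.float64(0.44), np.float64(-0.336)), (np.float64(0.45), np.float64(-0.338)), (np.float64(0.47), np.float64(-0.336)), (np.float64(0.48), np.float64(-0.338)), (np.float64(0.49), np.float64(-0.335))]
0.15 2 [ 0.4264 -0.3387] [(np.float64(0.43), np.float64(-0.338))]
[ 0.3833 -0.3519  0.0087] [ 0.4259 -0.3193  0.0298] [ 0.3994 -0.3357  0.0184]
```

View pics/j1.png

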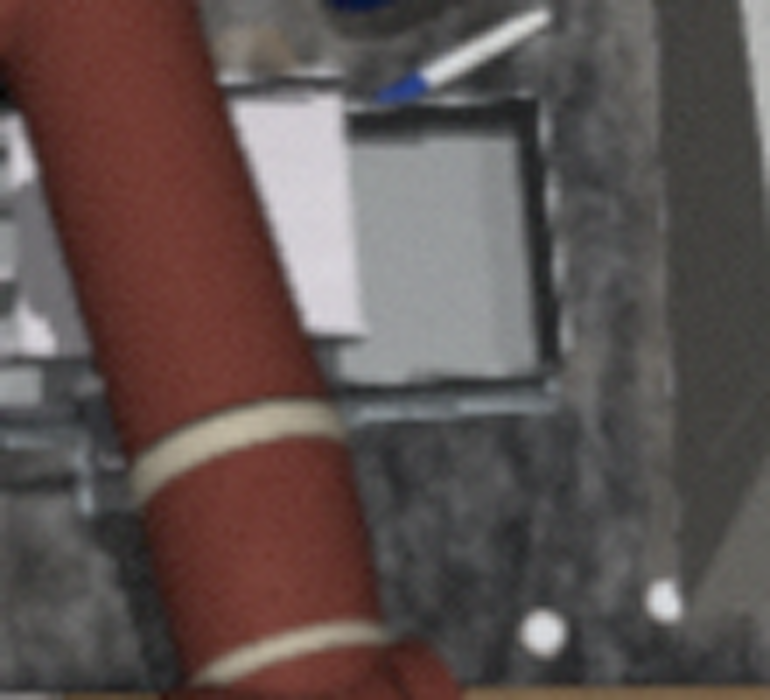

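View pics/j2.png

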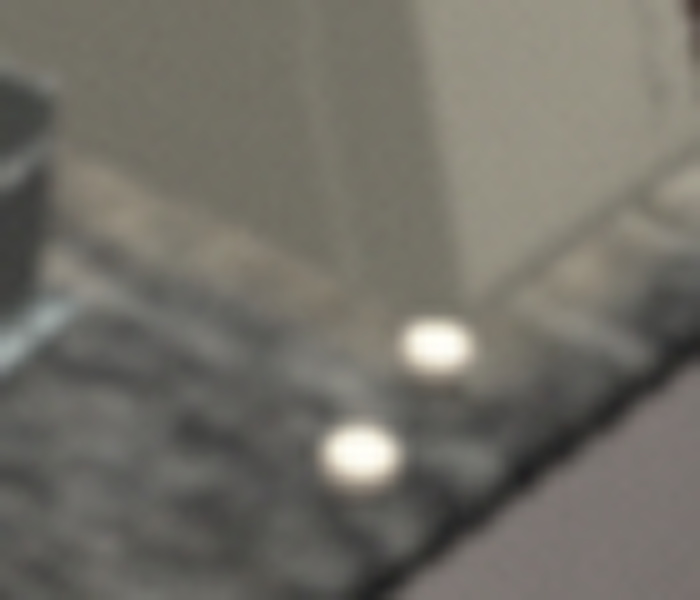

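```bash
cat >> h.py <<'E'
def blob(f,uv,rad=7,zc=.010,thr=150):
    im=f["pixels"].astype(int); u,v=np.round(uv).astype(int)
    sub=im[v-rad:v+rad+1,u-rad:u+rad+1].min(2)
    m=(sub>thr); ys,xs=np.nonzero(m); w=(sub[m]-thr).astype(float)
    c=[u-rad+(xs*w).sum()/w.sum(), v-rad+(ys*w).sum()/w.sum()]
    print(len(xs),np.round(c,1),atz(f,[c],zc)[0]); return atz(f,[c],zc)[0]
E
python3 - <<'E'
from h import *
f=dict(np.load("f2.npz"));g=dict(np.load("g2.npz"))
for p in((404.7,226),(387.6,230.3)): 
    a=blob(f,p); 
for p in((403.5,205),(396,215.5)): b=blob(g,p)
print(g["pixels"][200:220:2,390:410:2].min(2))
print("machine base corner top/scene", atz(f,[[310+680/7,140+600/7]],0), atz(g,[[360+465/10,170+305/10]],0))
print("side line base top", atz(f,[[310+668/7,140+400/7],[310+660/7,140+200/7]],0),"scene",atz(g,[[360+20,170+12],[360+35,170+27]],0))
E
```

```text
18 [404.5 225.4] [ 0.3987 -0.3406  0.01  ]
22 [387.1 229.9] [ 0.3801 -0.2648  0.01  ]
31 [403.3 204. ] [ 0.4023 -0.3481  0.01  ]
35 [395.7 214.8] [ 0.3832 -0.2707  0.01  ]
[[105 104 103 109 108 103 102 104 109 109]
 [105 105 109 112 108 129 181 181 136 109]
 [111 112 112 115 115 167 240 246 196 115]
 [120 117 117 118 117 131 177 192 150 116]
 [108 118 129 119 104  90  93  95 101 107]
 [ 88  87 113 119 109  93  83  88  82  78]
 [103 102 143 160 126  90  82  86  78  72]
 [ 87 150 236 242 214 114  94 101 101  94]
 [ 86 136 217 235 201 102  86  94 107 108]
 [ 81  88 120 132 109  73  64  69  85  79]]
machine base corner top/scene [[ 0.3977 -0.3544  0.    ]] [[ 0.4141 -0.3894  0.    ]]
side line base top [[ 0.5229 -0.352   0.    ]
 [ 0.6509 -0.3526  0.    ]] scene [[ 0.5684 -0.4247  0.    ]
 [ 0.4606 -0.378   0.    ]]
```

```bash
cat >> h.py <<'E'
def pick(p,z,yaw,wo,rot=None,F=30):
    r.command_gripper(wo); r.goto([p[0],p[1],.32],down(yaw)); r.move_l([p[0],p[1],z+.04],rate=.3); r.move_l([p[0],p[1],z],rate=.1); st()
    r.command_gripper(0,F); st(); up(.32); return st()
E
python3 - <<'E'
from h import *
pick((.381,-.267),.001,PI/2,.052)
place(-.042,.015,.171,.05)
f=r.grab_frame("top"); np.savez("f2.npz",**f); g=r.grab_frame("scene"); np.savez("g2.npz",**g)
save(g,"k2.png",(250,150,440,300),4)
blob(f,(404.7,226)); blob(g,(403.5,204),zc=.014)
E
```

```text
24.7 [ 0.3814 -0.2672  0.0016] [0.9263 0.0811 0.6843] 0.0522
25.1 [ 0.3815 -0.2672  0.002 ] [-1.2241  0.8774  5.5761] 0.0255
26.5 [ 0.3807 -0.2668  0.3188] [ 0.6534 -0.3407 -0.9488] 0.0248
29.0 [0.5572 0.0216 0.1707] [ 0.027  -0.5385 -0.9191] 0.0254
30.1 [0.5564 0.0212 0.3187] [ 0.8094 -0.965  -0.9886] 0.0501
18 [404.5 225.4] [ 0.3986 -0.3405  0.01  ]
31 [403.3 204. ] [ 0.3994 -0.343   0.014 ]
```

View pics/k2.png

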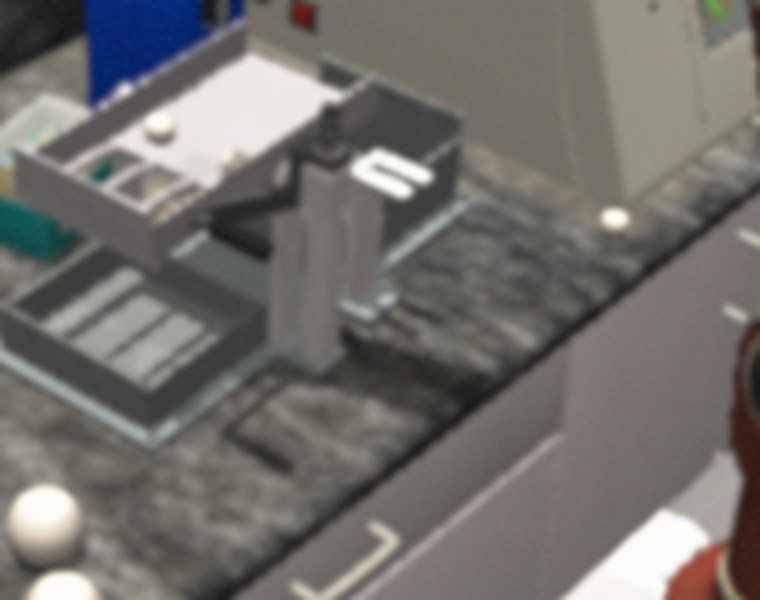

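```bash
cat >> h.py <<'E'
from scipy.spatial.transform import Rotation as Ro
def lean(al,yaw=0):
    s,c=np.sin(al),np.cos(al); R=np.array([[0,0,1],[-s,c,0],[-c,-s,0]])
    R=Ro.from_euler('z',yaw).as_matrix()@R
    return Ro.from_matrix(R).as_euler('xyz'),R[:,0]
E
python3 - <<'E'
from h import *
e,a=lean(np.radians(30))
t=np.array([.399,-.339,.007])
for d in(.25,.1,0): print(r.solve_ik(t-a*d,e))
r.command_gripper(.052)
r.goto(t-a*.25,e); r.move_l(t-a*.05,rate=.2); s=st(); f0=s["ft_force"]
ok=True
for d in(.03,.02,.014,.009,.005,.002,0):
    r.move_l(t-a*d,rate=.05); s=st()
    if np.linalg.norm(s["ft_force"]-f0)>7: print("contact"); ok=False; r.move_l(t-a*(d+.01),rate=.05); break
f=r.grab_frame("top"); save(f,"l1.png",(370,190,430,240),12); g=r.grab_frame("scene"); save(g,"l2.png",(370,160,440,220),10)
E
```

```text
[ 0.1211  0.3147 -0.03    2.1512  0.7885  0.7941 -0.5069]
[-0.0352  0.6368  0.4619  2.2485  1.0458  0.262  -0.6888]
[ 1.066   1.1492 -1.1527  2.2001  1.71    1.4575 -1.0987]
33.2 [ 0.3993 -0.3138  0.0504] [0.0536 0.182  0.5971] 0.0517
33.8 [ 0.3992 -0.3238  0.0333] [-0.4461 -0.4005 -0.1902] 0.0519
34.1 [ 0.399  -0.3289  0.0245] [-0.1851  0.7554  0.483 ] 0.0518
34.4 [ 0.399  -0.3319  0.0192] [-0.3439 -0.5003  0.379 ] 0.0519
34.6 [ 0.3989 -0.3345  0.0148] [-0.2148 -0.2737 -0.0186] 0.0517
34.9 [ 0.3989 -0.3365  0.0114] [-0.515  -0.4003  0.045 ] 0.0521
35.1 [ 0.3989 -0.338   0.0086] [-1.5524  0.1563 -0.5795] 0.0515
35.4 [ 0.399  -0.3391  0.0069] [ 0.1528 -0.2737  0.4369] 0.0517
```

View pics/l2.png

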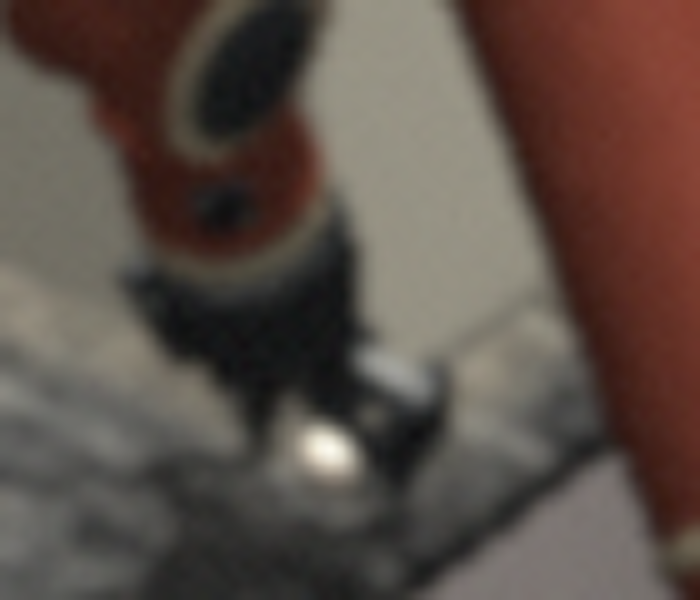

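```bash
python3 - <<'E'
from h import *
e,a=lean(np.radians(30)); t=np.array([.399,-.3395,.006])
r.move_l(t,rate=.05); r.command_gripper(0,30); s=st()
if s["gripper_width"]>.02:
    r.move_l(t-a*.06+[0,0,.0],rate=.1); st(); r.move_l(t-a*.28,rate=.25); st()
g=r.grab_frame("scene"); u,v=proj(g,r.get_state()["eef_pos"])[0].astype(int); save(g,"m1.png",(u-40,v-40,u+40,v+40),8)
E
```

```text
36.1 [ 0.399  -0.3394  0.0062] [-0.149   1.565   3.1002] 0.0253
36.8 [ 0.399  -0.3096  0.0578] [-0.3095 -0.869  -1.1117] 0.0251
38.1 [ 0.3982 -0.2001  0.2476] [-0.2787 -0.1255 -0.121 ] 0.0252
```

View pics/m1.png

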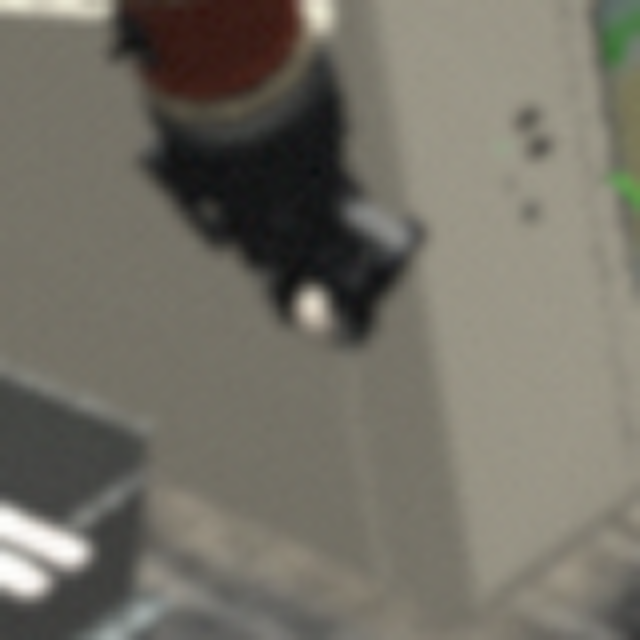

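```bash
python3 - <<'E'
from h import *
e,a=lean(np.radians(30),YS)
t=S(0,-.04,.1755)
r.move_l([.398,-.20,.36],rate=.25)
r.goto(t-a*.18,e); st(); r.move_l(t-a*.03,rate=.25); r.move_l(t,rate=.06); st()
r.command_gripper(.042); r.move_l(t-a*.15,rate=.25); st()
p=r.get_state()["eef_pos"]; r.move_l([p[0],p[1],.36],rate=.25)
r.goto([.474,.322,.32],down(np.radians(56))); st()
g=r.grab_frame("scene"); save(g,"n1.png",(250,150,400,260),5)
f=r.grab_frame("top"); save(f,"n2.png",(280,130,380,220),7); tilt(f)
E
```

```text
40.0 [0.5969 0.0568 0.3317] [-0.6685 -0.1211 -1.1459] 0.0252
41.4 [ 0.6023 -0.031   0.1752] [-0.3277 -0.3154  0.2156] 0.0255
42.5 [0.5974 0.0428 0.3043] [-0.0388  0.336  -0.2208] 0.0421
44.0 [0.4751 0.3205 0.3192] [0.9336 0.1895 0.878 ] 0.0419
tilt 0.003963890269818713 off 0.0019764505117705776 723 939
```

View pics/n1.png

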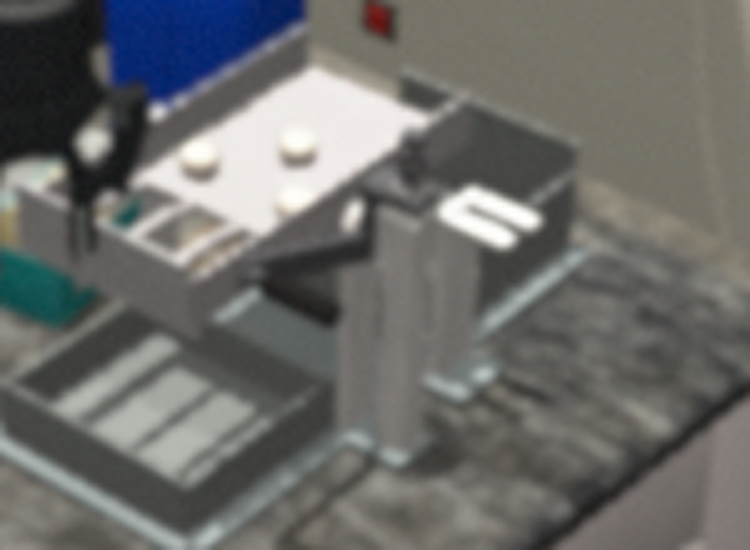

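View pics/n2.png

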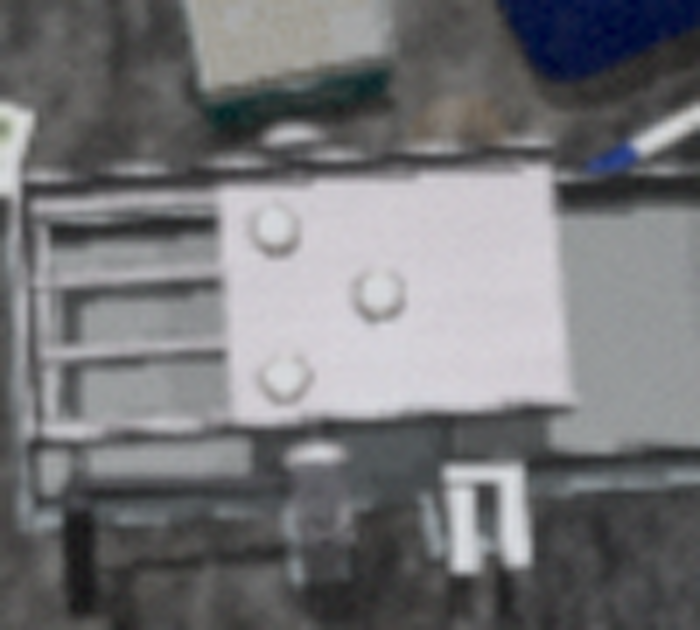

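```bash
python3 - <<'E'
from h import *
pick((.475,.321),.003,np.radians(56),.085,F=40)
place(.037,-.095,.1735,.073)
g=r.grab_frame("scene"); save(g,"o1.png",(200,150,400,330),4)
f=r.grab_frame("top")
for fr in(f,g): print([(np.round(b["position"],3).tolist(),round(b["confidence"],2)) for b in r.spot_point(fr,"big_1")])
E
```

```text
46.5 [0.4752 0.3213 0.0033] [-0.694  -0.2293  0.2671] 0.0846
46.8 [0.4755 0.3215 0.0041] [-0.1684 -2.6133  5.3502] 0.0582
48.2 [0.4749 0.3207 0.3184] [ 0.0797  0.4487 -2.0582] 0.0575
51.1 [ 0.6424 -0.0837  0.1733] [ 0.1639  0.8002 -1.0091] 0.0579
52.1 [ 0.642  -0.0839  0.3186] [ 0.4376 -0.5915 -1.1633] 0.0731
[([0.409, 0.496, -0.003], 0.66), ([0.393, 0.377, -0.0], 0.56), ([0.644, -0.082, 0.166], 0.51)]
[([0.415, 0.497, -0.002], 0.85), ([0.392, 0.371, 0.002], 0.72), ([0.645, -0.087, 0.169], 0.62)]
```

View pics/o1.png

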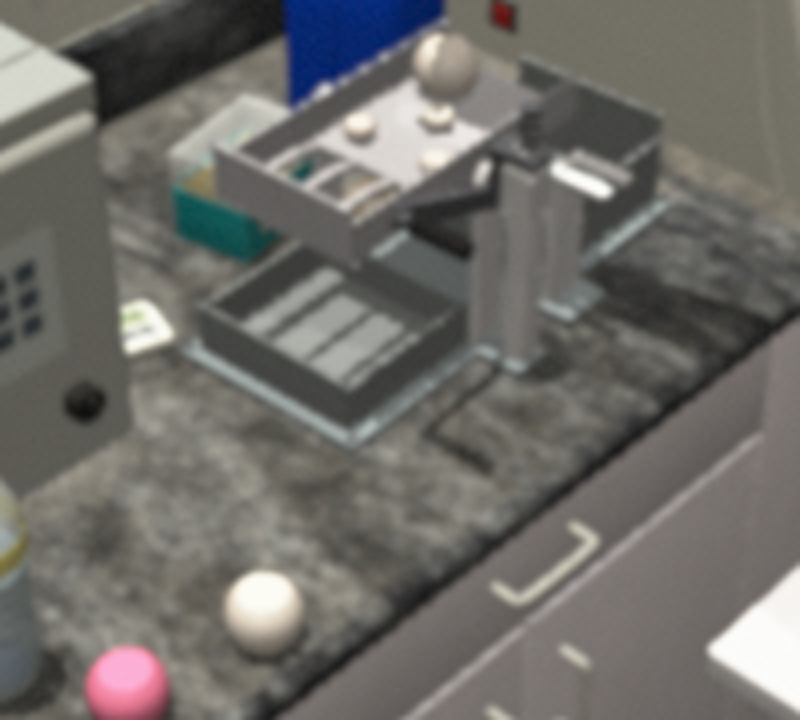

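```bash
python3 - <<'E'
from h import *
pick((.393,.374),.003,np.radians(56),.085,F=40)
place(-.037,-.095,.1735,.073)
r.goto([.42,.10,.36],down(YJ)); 
g=r.grab_frame("scene"); save(g,"p1.png",(200,150,400,330),4)
f=r.grab_frame("top"); save(f,"p2.png",(280,130,380,220),7); tilt(f);pintop();st()
E
```

```text
56.1 [0.3932 0.3744 0.0034] [ 0.07   -0.7695  0.4117] 0.0849
56.5 [0.3936 0.3749 0.0043] [-0.6214 -0.5257  5.3439] 0.0579
57.9 [0.3932 0.374  0.3185] [-0.2221 -0.9175 -1.6569] 0.0582
61.0 [ 0.5686 -0.0879  0.1733] [ 0.2286 -0.8422 -0.9629] 0.0583
62.0 [ 0.568  -0.0882  0.3187] [-0.9372 -0.3369 -0.8312] 0.0733
tilt 0.38607876008657743 off -0.00032953078942939064 749 963
top 0.21 53 [0.4799 0.0015 0.2171] [ 0.4546 -0.0123  0.2117] [0.5    0.0143 0.2216]
top 0.23 3 [ 0.4633 -0.0028  0.2403] [ 0.4624 -0.0079  0.2329] [0.4642 0.0034 0.2485]
top 0.25 20 [ 0.4702 -0.0011  0.2601] [ 0.462  -0.0076  0.2515] [0.4795 0.0071 0.265 ]
scene 0.21 74 [0.4739 0.0071 0.2172] [ 0.4504 -0.0151  0.2101] [0.4996 0.0197 0.222 ]
scene 0.23 28 [0.466  0.0053 0.2399] [ 0.4583 -0.0048  0.2302] [0.4753 0.0123 0.2479]
scene 0.25 34 [0.4673 0.004  0.2586] [ 0.4591 -0.0091  0.2502] [0.4788 0.0119 0.2681]
63.2 [0.421  0.0987 0.3595] [-0.3735 -0.0255  0.7691] 0.0728
```

View pics/p1.png

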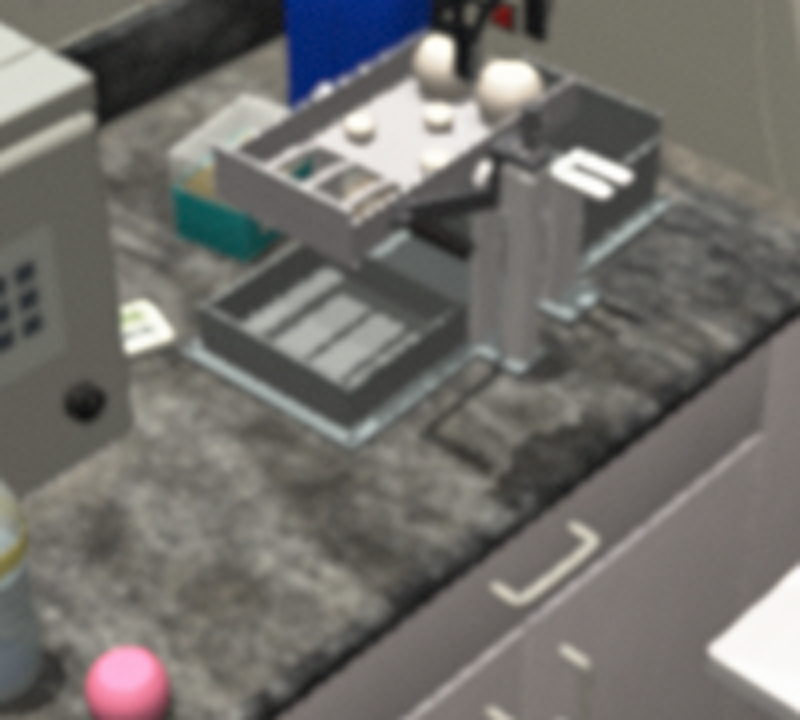

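View pics/p2.png

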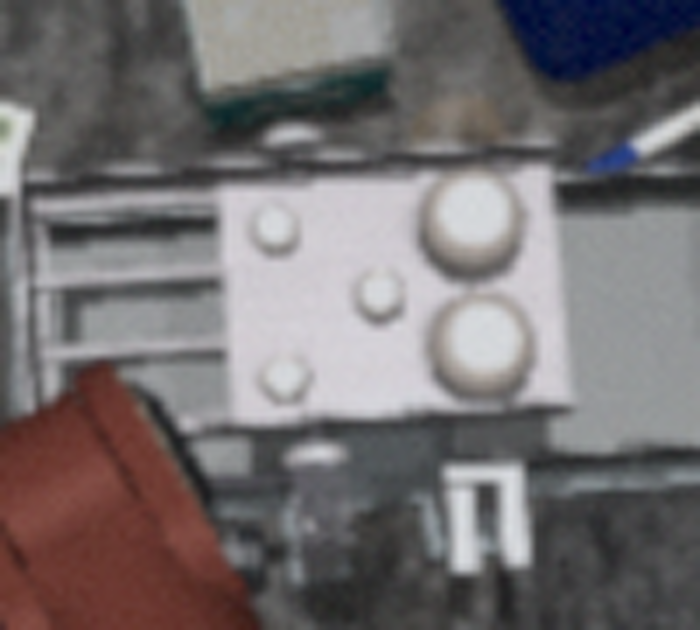

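```bash
python3 - <<'E'
from h import *
print([np.round(p,3) for p in (S(-.1277,-.0947),)])
for n,box in (("top",(338,192,362,216)),("scene",(330,180,362,205))):
    f=r.grab_frame(n); a,b,c,d=box
    save(f,"q_%s.png"%n,(a-8,b-8,c+8,d+8),14)
    ys,xs=np.mgrid[b:d,a:c]; im=f["pixels"].astype(float).min(2)[b:d,a:c]
    k=(im>150)
    P=atz(f,np.c_[xs.ravel(),ys.ravel()],.150); L=(P-[.6,.009,0])@RS
    w=np.clip(im.ravel()-110,0,110)
    m=(w>40)
    print(n,m.sum(),"stand x range",L[m].min(0),L[m].max(0),"centroid",(L[m]*w[m,None]).sum(0)/w[m].sum())
    # per x-slice y centroid
    for x0 in np.arange(-.165,-.095,.008):
        s=m&(abs(L[:,0]-x0)<.004)
        if s.any(): print("  x",round(x0,3),s.sum(),"y mean",round((L[s,1]*w[s]).sum()/w[s].sum(),4),L[s,1].min().round(4),L[s,1].max().round(4))
    for t in("notch","bore","pin"): print(t,[((np.array(q["position"])-[.6,.009,0])@RS,round(q["confidence"],2)) for q in r.spot_point(f,t)])
E
```

```text
[array([ 0.478, -0.093,  0.   ])]
top 121 stand x range [-0.1558 -0.1454  0.15  ] [-0.0837 -0.0731  0.15  ] centroid [-0.1254 -0.0957  0.15  ]
  x -0.157 5 y mean -0.0932 -0.1119 -0.0762
  x -0.149 16 y mean -0.0959 -0.1164 -0.0765
  x -0.141 20 y mean -0.0954 -0.1171 -0.0731
  x -0.133 14 y mean -0.0963 -0.1138 -0.0777
  x -0.125 14 y mean -0.0944 -0.1144 -0.0743
  x -0.117 15 y mean -0.0946 -0.115 -0.0749
  x -0.109 15 y mean -0.0974 -0.1157 -0.0755
  x -0.101 20 y mean -0.094 -0.116 -0.0761
notch [(array([-0.1286, -0.0925,  0.1542]), 0.63)]
bore [(array([-0.1278,  0.0016,  0.2036]), 0.87), (array([-0.0066, -0.0388,  0.1667]), 0.21)]
pin [(array([-0.0577,  0.5294,  0.0046]), 0.49), (array([-0.1303, -0.0028,  0.2164]), 0.42)]
scene 161 stand x range [-0.2015 -0.1205  0.15  ] [-0.0864 -0.0494  0.15  ] centroid [-0.1256 -0.0931  0.15  ]
  x -0.157 11 y mean -0.092 -0.1149 -0.0675
  x -0.149 19 y mean -0.0916 -0.1177 -0.0679
  x -0.141 20 y mean -0.0943 -0.1205 -0.0705
  x -0.133 21 y mean -0.0929 -0.1188 -0.0683
  x -0.125 19 y mean -0.0936 -0.1166 -0.0687
  x -0.117 20 y mean -0.0935 -0.1194 -0.0669
  x -0.109 21 y mean -0.0931 -0.12 -0.0696
  x -0.101 17 y mean -0.0947 -0.1182 -0.0722
notch [(array([-0.1303, -0.0936,  0.1509]), 0.86), (array([-0.0027, -0.0431,  0.1698]), 0.36)]
bore [(array([-0.1311,  0.0001,  0.2055]), 0.62)]
pin [(array([-0.1276, -0.0024,  0.2189]), 0.67), (array([ 0.0368, -0.0972,  0.1685]), 0.34)]
```

View pics/q_top.png

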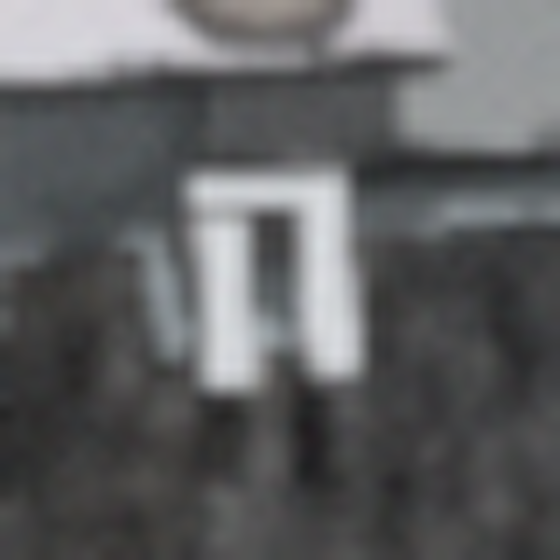

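View pics/q_scene.png

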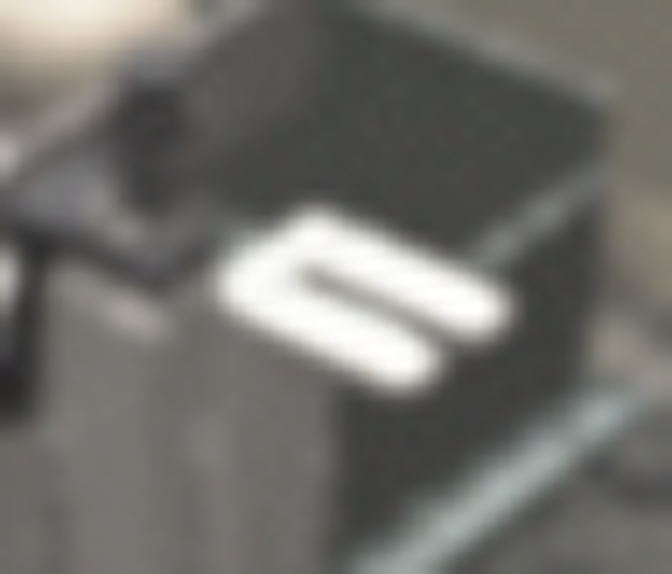

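```bash
python3 - <<'E'
from h import *
r.command_gripper(.05,50)
p=S(-.130,0.0)
r.goto([p[0],p[1],.32],down(YJ)); r.move_l([p[0],p[1],.226],rate=.12); s=st()
r.command_gripper(0,50); s=st()
z0=s["eef_pos"]
for dz in(.01,.02,.03,.04,.06): r.move_l([p[0],p[1],.226+dz],rate=.08); st()
g=r.grab_frame("scene"); save(g,"r1.png",(290,130,370,220),8)
f=r.grab_frame("top"); tilt(f)
E
```

```text
65.4 [0.4708 0.002  0.2268] [-0.433   0.0029 -0.3579] 0.0503
65.8 [0.4706 0.0015 0.2267] [-0.376  -0.1484  4.2828] 0.0169
66.1 [0.4703 0.0014 0.2361] [-0.0895  0.1283 -1.8683] 0.0169
66.3 [0.4702 0.0014 0.246 ] [ 0.2549  0.1842 -0.9101] 0.0166
66.6 [0.4701 0.0014 0.256 ] [ 0.2223  0.6211 -0.3661] 0.0168
66.9 [0.4703 0.0015 0.2661] [-0.422  -0.2977 -0.7095] 0.0167
67.3 [0.4703 0.0014 0.2861] [ 0.1523 -1.8786 -1.4593] 0.0171
tilt 0.38909159212172334 off 0.0027371440837518648 483 656
```

View pics/r1.png

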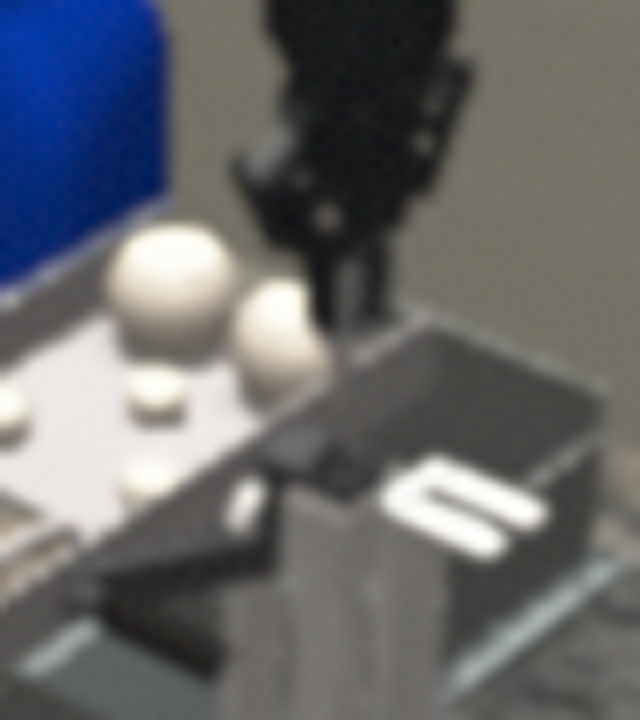

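```bash
python3 - <<'E'
from h import *
p=S(-.130,-.0945)
r.move_l([p[0],p[1],.286],rate=.12); r.move_l([p[0],p[1],.205],rate=.12); s=st(); f0=s["ft_force"]
for z in(.196,.188,.180,.172,.165,.162,.160,.1585,.157):
    r.move_l([p[0],p[1],z],rate=.05); s=st(); d=s["ft_force"]-f0
    if np.linalg.norm(d)>6: print("contact",d); break
f=r.grab_frame("top"); save(f,"s1.png",(320,170,380,230),10); g=r.grab_frame("scene"); save(g,"s2.png",(310,150,370,215),10)
E
```

```text
69.2 [ 0.4763 -0.0925  0.2056] [ 0.0507 -0.2358 -0.6776] 0.0166
69.5 [ 0.4755 -0.093   0.1959] [ 0.8098 -0.7588 -1.6381] 0.0168
69.8 [ 0.4754 -0.0929  0.1876] [0.6707 0.6574 0.2723] 0.0167
70.1 [ 0.4754 -0.0929  0.1796] [-0.2916 -0.119  -0.4241] 0.0163
70.4 [ 0.4754 -0.0929  0.1716] [ 0.0526  0.3733 -0.9926] 0.0168
70.7 [ 0.4754 -0.0929  0.1646] [ 0.2934 -0.6255 -0.8801] 0.0169
71.0 [ 0.4756 -0.0929  0.1619] [ 0.8326  0.8952 -0.2658] 0.0163
71.2 [ 0.4756 -0.0929  0.1599] [-0.2781 -0.0114 -1.2952] 0.0173
71.5 [ 0.4756 -0.0929  0.1584] [ 0.9227  0.2088 -1.0139] 0.0171
71.7 [ 0.476  -0.0928  0.1577] [-1.2342  0.2412  5.5007] 0.0168
contact [-1.2849  0.477   6.1783]
```

View pics/s2.png

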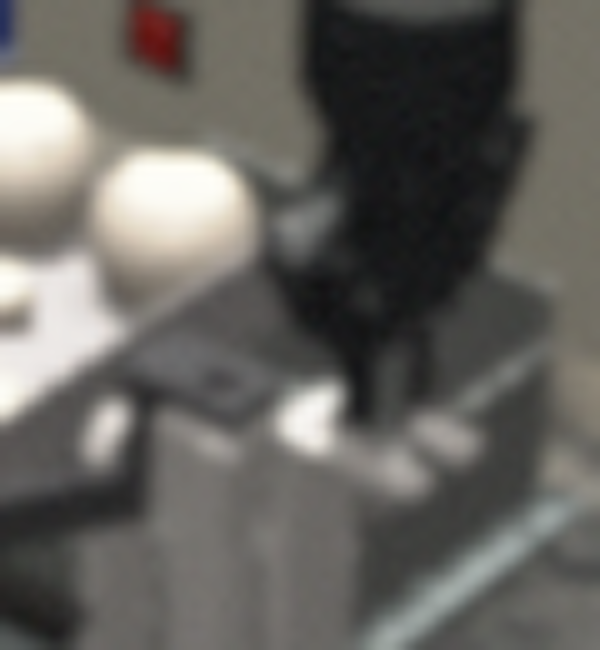

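```bash
python3 - <<'E'
from h import *
r.command_gripper(.04); up(.32); st()
p=gripw(0,dx=-.006)
r.goto([p[0],p[1],.32],down(YJ))
g=r.grab_frame("scene"); save(g,"t2.png",(250,140,390,245),5)
f=r.grab_frame("top"); save(f,"t1.png",(320,170,380,230),10)
for fr in(f,g): print([((np.array(q["position"])-[.6,.009,0])@RS,round(q["confidence"],2)) for q in r.spot_point(fr,"pin")])
for fr,(a,b,c,d) in((f,(330,185,370,220)),(g,(325,165,365,205))):
    ys,xs=np.mgrid[b:d,a:c]; L=(deproj(fr,np.c_[xs.ravel(),ys.ravel()])-[.6,.009,0])@RS
    m=(abs(L[:,0]+.13)<.025)&(abs(L[:,1]+.0945)<.025)
    for lo,hi in((.145,.16),(.165,.185),(.185,.205)):
        k=m&(L[:,2]>lo)&(L[:,2]<hi); print(lo,k.sum(),L[k].mean(0),L[k].max(0))
E
```

```text
73.0 [ 0.4747 -0.0931  0.3187] [ 0.7323  0.134  -0.2367] 0.04
[(array([-0.1317, -0.0974,  0.1453]), 0.45)]
[(array([-0.1291, -0.0974,  0.1494]), 0.54)]
0.145 84 [-0.1302 -0.0961  0.1493] [-0.1056 -0.0746  0.155 ]
0.165 5 [-0.1337 -0.0927  0.1736] [-0.128  -0.0878  0.1809]
0.185 17 [-0.1304 -0.0962  0.1924] [-0.1221 -0.0905  0.1974]
0.145 91 [-0.1314 -0.088   0.1507] [-0.1062 -0.0703  0.1598]
0.165 27 [-0.1351 -0.0891  0.1753] [-0.124 -0.083  0.185]
0.185 23 [-0.1332 -0.0906  0.192 ] [-0.1228 -0.0832  0.1992]
```

View pics/t2.png

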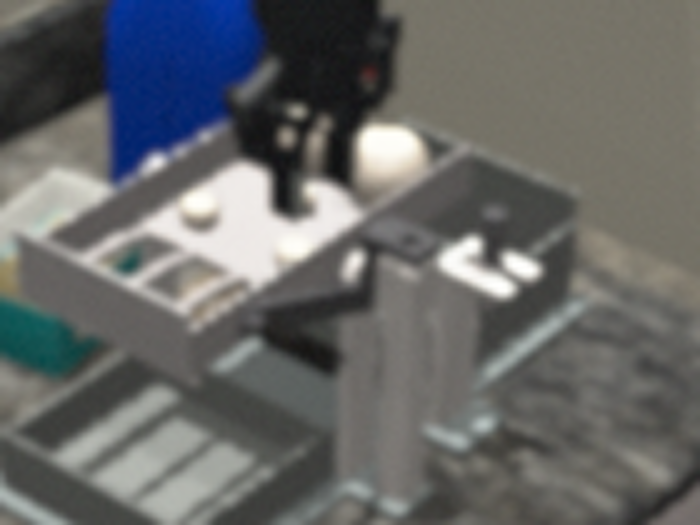

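View pics/t1.png

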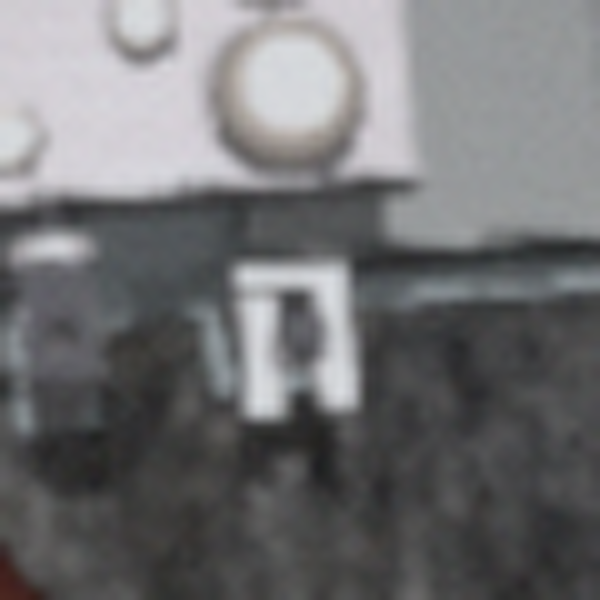

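```bash
cat >> h.py <<'E'
def lev(a,b,step=.05,rate=.08):
    n=max(1,int(np.ceil(abs(b-a)/step)))
    for th in np.linspace(a,b,n+1)[1:]: r.move_l(gripw(th,dx=-.006),rate=rate)
    return st()
E
python3 - <<'E'
from h import *
r.command_gripper(.05,25)
p=gripw(0,dx=-.006)
r.move_l(p+[0,0,.04],rate=.25); r.move_l(p,rate=.08); st(); r.command_gripper(0,25); st()
lev(0,.3); lev(.3,.5)
r.wait(.4)
g=r.grab_frame("scene"); save(g,"u1.png",(230,140,390,290),5)
f=r.grab_frame("top"); save(f,"u2.png",(280,130,380,220),7)
E
```

```text
75.5 [0.441  0.1323 0.1944] [ 0.8851 -0.3941  0.8689] 0.0501
75.8 [0.4409 0.1319 0.1944] [ 0.0489 -0.6407  3.0635] 0.017
77.3 [0.4404 0.1402 0.1527] [ 2.736   0.9466 -3.6741] 0.0171
78.3 [0.4404 0.1394 0.1248] [ 3.1287  1.4688 -4.2304] 0.0167
```

View pics/u1.png

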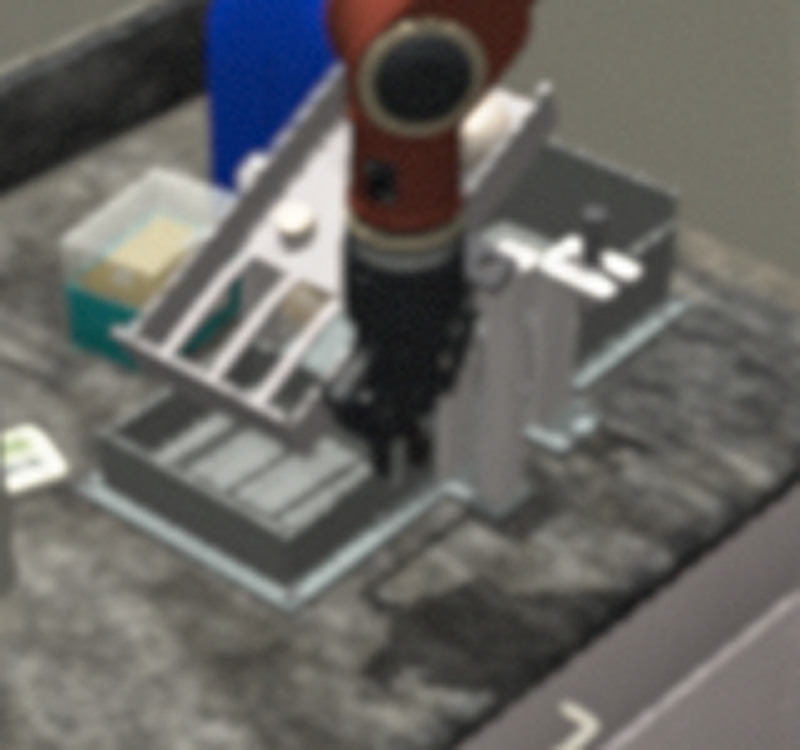

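View pics/u2.png

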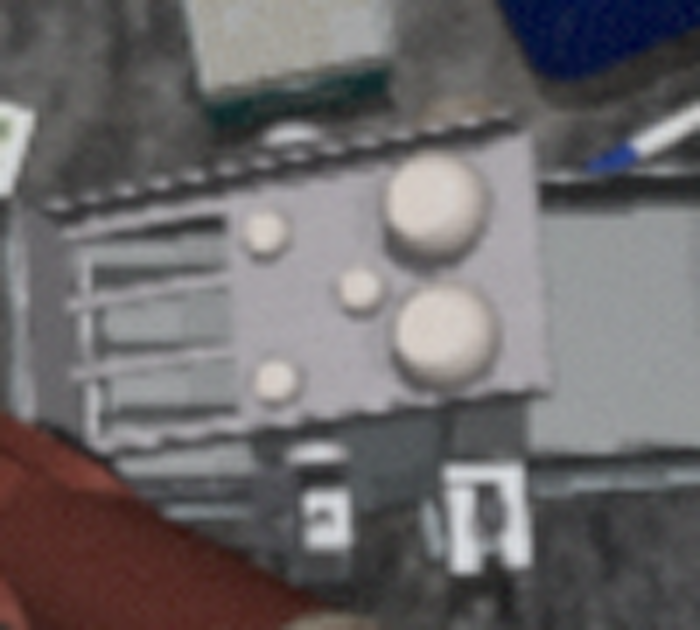

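Tilted to 0.5, the stones still rest on the plate. I'll go further in steps.

```bash
python3 - <<'E'
from h import *
i=0;a=.5
for th in(.58,.65,.71):
    lev(a,th,rate=.05); a=th; r.wait(.5)
    f=r.grab_frame("top"); save(f,"v%d.png"%int(th*100),(280,130,380,220),4)
ims=[cv2.imread("pics/v%d.png"%k) for k in(58,65,71)]
cv2.imwrite("pics/vv.png",np.vstack([np.hstack(ims[:2]),np.hstack([ims[2],ims[2]*0])])[:, :800])
E
```

```text
79.4 [0.4405 0.1377 0.1139] [ 3.144   4.3127 -1.3211] 0.0169
80.4 [0.4407 0.1356 0.1044] [ 2.9091  5.2677 -1.675 ] 0.017
81.5 [0.4408 0.133  0.0959] [ 3.8312  6.4114 -3.7431] 0.0171[ WARN:0@13.890] global loadsave.cpp:275 findDecoder imread_('pics/v58.png'): can't open/read file: check file path/integrity
Traceback (most recent call last):
ValueError: all the input arrays must have same number of dimensions, but the array at index 0 has 1 dimension(s) and the array at index 1 has 3 dimension(s)
```

```bash
ls pics|grep v; python3 - <<'E'
from h import *
ims=[cv2.imread("pics/v%d.png"%k) for k in(57,65,71)]
cv2.imwrite("pics/vv.png",np.vstack([np.hstack(ims[:2]),np.hstack([ims[2],ims[2]*0])])[:590, :800])
E
```

```text
v57.png
v65.png
v71.png
```

View pics/vv.png

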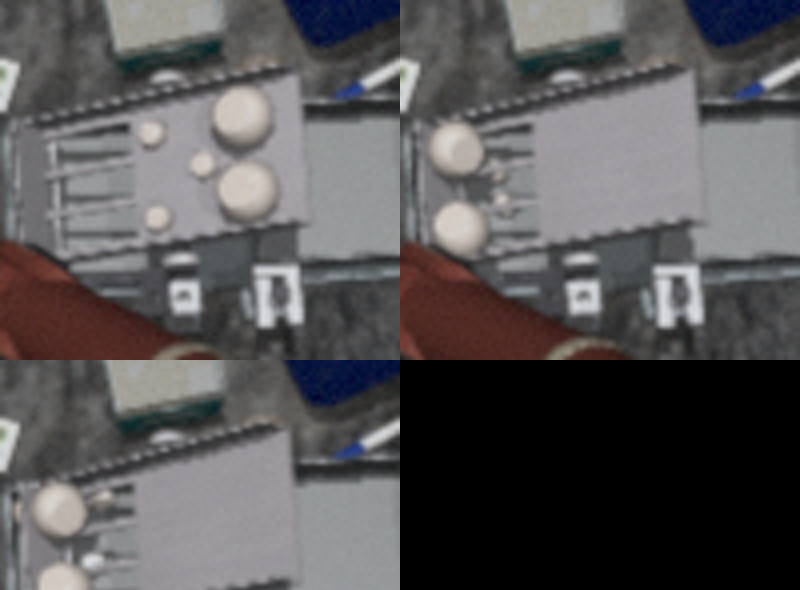

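```bash
python3 - <<'E'
from h import *
r.wait(.3)
g=r.grab_frame("scene"); save(g,"w1.png",(230,170,350,270),6.5)
f=r.grab_frame("top"); save(f,"w2.png",(280,140,350,200),11)
for fr in(f,g): print([((np.array(q["position"])-[.6,.009,0])@RS,round(q["confidence"],2)) for q in r.spot_point(fr,"small_1")])
E
```

```text
[(array([0.0586, 0.072 , 0.0292]), 0.52)]
[(array([0.0046, 0.0877, 0.1115]), 0.49), (array([-0.0001,  0.0894,  0.0311]), 0.47), (array([0.0531, 0.1211, 0.0951]), 0.36)]
```

View pics/w1.png

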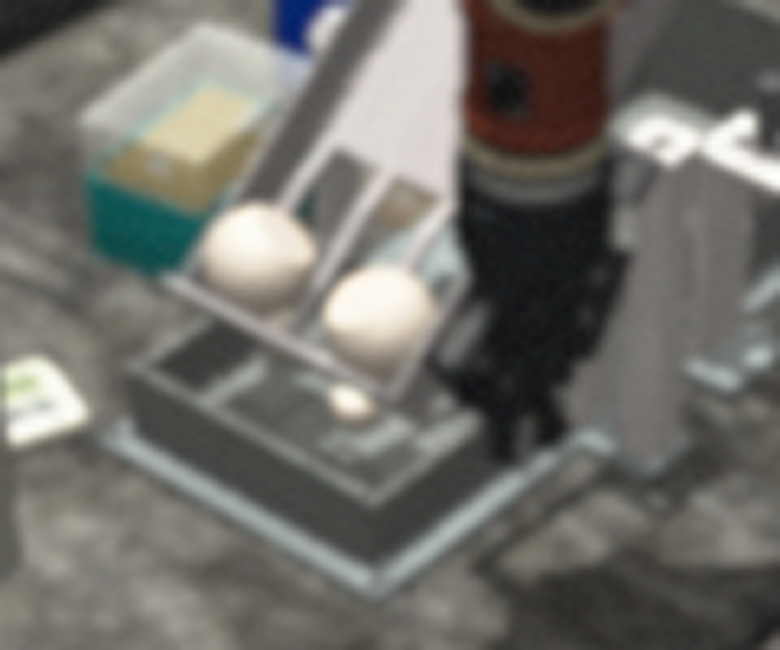

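View pics/w2.png

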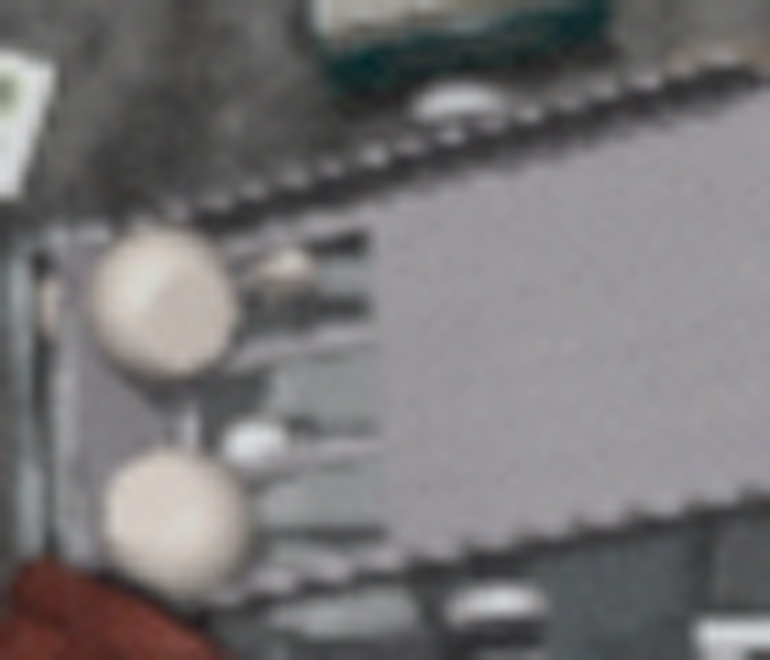

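```bash
python3 - <<'E'
from h import *
f=r.grab_frame("top"); g=r.grab_frame("scene")
for fr,l in((f,[(306,164),(303,180),(284,167)]),(g,[(284,231),(281,231),(273,218)])):
    for u,v in l: print((u,v),fr["pixels"][v,u],((deproj(fr,[(u,v)])-[.6,.009,0])@RS)[0])
print(((atz(f,[(284.5,167.3)],.03)-[.6,.009,0])@RS),((atz(g,[(283.8,231.5)],.03)-[.6,.009,0])@RS))
E
```

```text
(306, 164) [181 178 174] [0.0705 0.069  0.04  ]
(303, 180) [203 206 209] [0.0022 0.0864 0.0337]
(284, 167) [167 161 155] [0.0649 0.1653 0.0353]
(284, 231) [248 244 233] [-0.0032  0.0962  0.0337]
(281, 231) [212 205 188] [0.0099 0.0974 0.0276]
(273, 218) [148 138 128] [0.0174 0.1272 0.0974]
[[0.0646 0.1637 0.03  ]] [[-0.0014  0.0953  0.03  ]]
```

```bash
python3 - <<'E'
from h import *
lev(.71,0,rate=.12); lev(0,-.4,rate=.10); lev(-.4,-.55,rate=.05); r.wait(.3)
g=r.grab_frame("scene"); save(g,"x1.png",(230,100,390,270),4.5)
f=r.grab_frame("top"); save(f,"x2.png",(280,130,380,220),7)
E
```

```text
86.4 [0.4408 0.1323 0.194 ] [ 4.2958  3.634  -1.5641] 0.0172
88.4 [0.4424 0.1055 0.2426] [2.1679 6.0749 2.9048] 0.0175
89.4 [0.4433 0.0919 0.2572] [2.6017 8.2503 3.3105] 0.0171
```

View pics/x1.png

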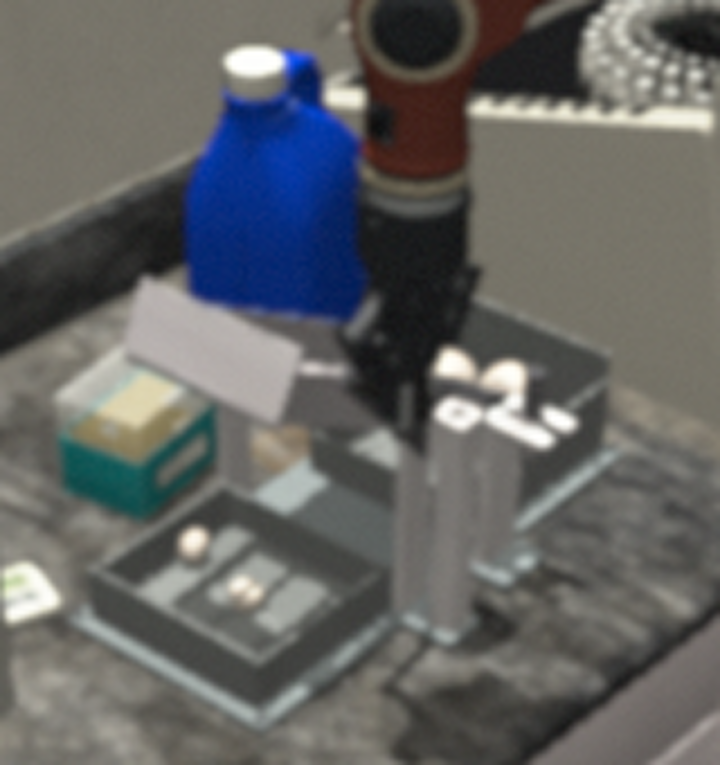

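View pics/x2.png

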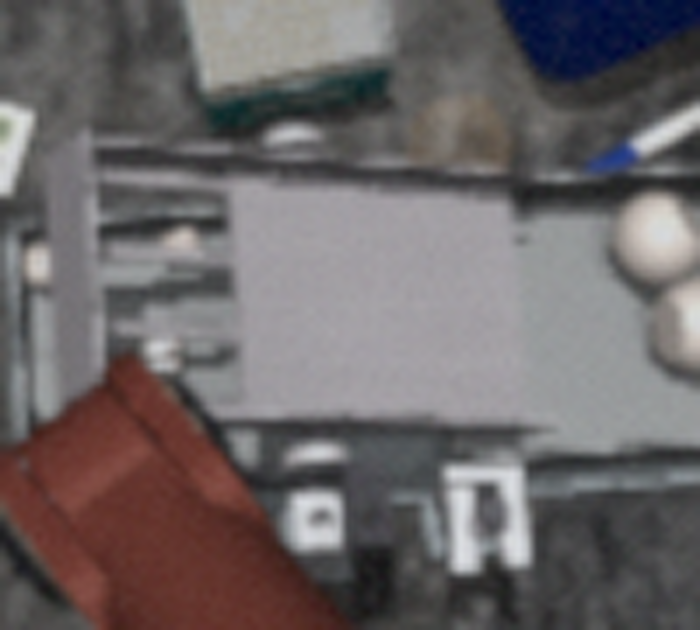

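```bash
python3 - <<'E'
from h import *
lev(-.55,0,rate=.10); r.wait(.2); tilt(r.grab_frame("top"))
r.command_gripper(.05); r.move_l(gripw(0,dx=-.006)+[0,0,.12],rate=.15)
r.goto([.43,.30,.34],down(PI/2)); r.wait(.3)
g=r.grab_frame("scene"); save(g,"y1.png",(230,130,390,290),4.5)
f=r.grab_frame("top"); save(f,"y2.png",(280,130,400,220),6.5); tilt(f)
for fr in(f,g):
  for t in("small_1","big_1","grip","pin","saline_bottle"): print(t,[((np.array(q["position"])-[.6,.009,0])@RS,round(q["confidence"],2)) for q in r.spot_point(fr,t)])
st()
E
```

```text
92.5 [0.4408 0.1324 0.1937] [ 4.2655  5.3614 -1.4908] 0.017
tilt 0.01447641195073104 off 0.0013759950261463315 781 938
tilt 0.01186388363662601 off 0.0015940789027210033 763 937
small_1 [(array([0.0621, 0.0704, 0.0273]), 0.45)]
big_1 [(array([-0.0061, -0.2198,  0.0511]), 0.53), (array([-0.1626,  0.4987, -0.0052]), 0.5), (array([ 0.0621, -0.2372,  0.0508]), 0.46)]
grip [(array([-0.1439,  0.1331,  0.209 ]), 0.81), (array([0.0615, 0.0746, 0.0251]), 0.6), (array([-0.0591,  0.529 ,  0.0029]), 0.6), (array([ 0.0022, -0.0431,  0.1692]), 0.26)]
pin []
saline_bottle [(array([-0.0611,  0.5283,  0.0028]), 0.61), (array([-0.0032,  0.0022,  0.1675]), 0.6)]
small_1 [(array([0.0029, 0.0895, 0.0327]), 0.46), (array([0.0669, 0.0706, 0.0227]), 0.39)]
big_1 [(array([-0.1576,  0.497 , -0.0011]), 0.76), (array([-0.0111, -0.224 ,  0.0543]), 0.42)]
grip [(array([-0.1475,  0.1296,  0.2103]), 0.74), (array([0.0023, 0.1007, 0.1719]), 0.2)]
pin [(array([-0.1283, -0.097 ,  0.1504]), 0.62)]
saline_bottle [(array([-0.0564,  0.5316,  0.0016]), 0.81), (array([0.0033, 0.1065, 0.1742]), 0.23)]
95.8 [0.43 0.3  0.34] [-0.7119  0.8035  0.7933] 0.0502
```

View pics/y1.png

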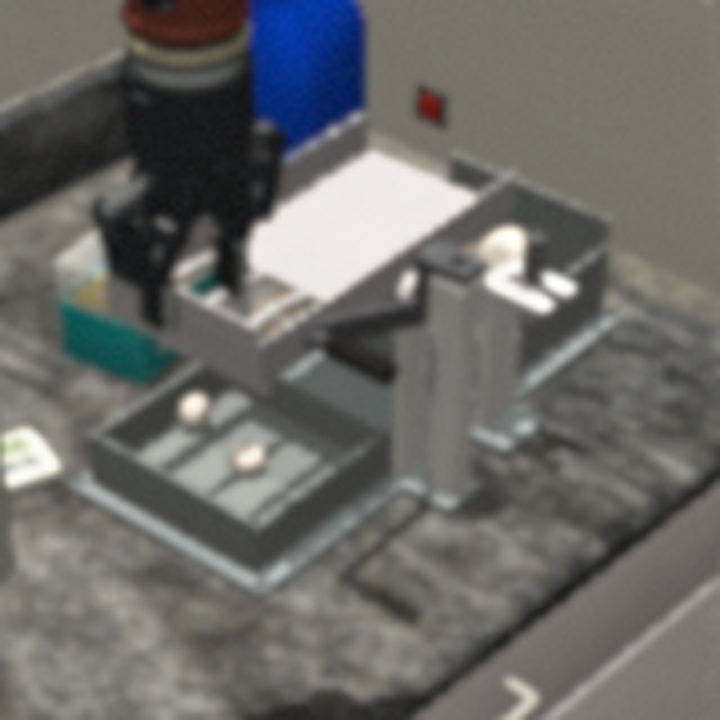

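View pics/y2.png

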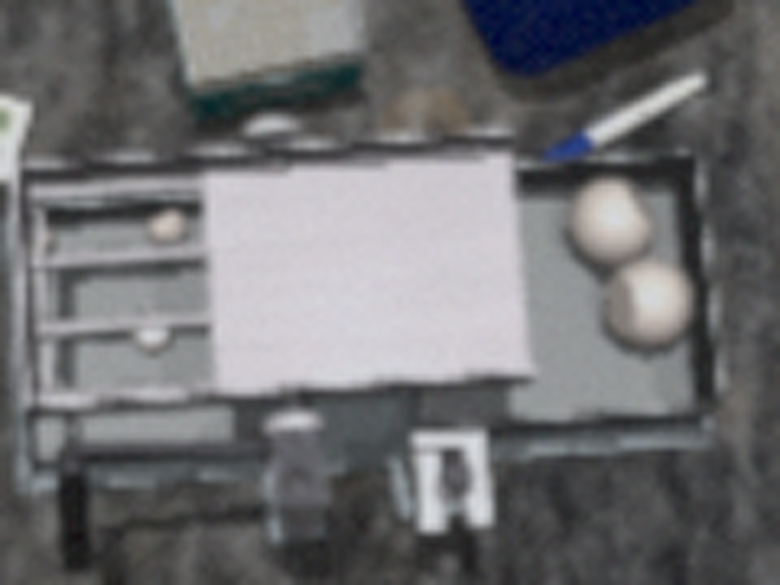

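```bash
python3 - <<'E'
from h import *
print(r.finish_job())
E
```

```text
the job is handed in; nothing more can be done
None
```

The job is done and handed in, at about 96 s of the 208 s allowed. One mistake early on: my first arm move knocked the sieve.

- **Stones:** I put the two large and three small white stones on the loading plate while the pin still locked it. I left the pink look-alike alone. One small stone was knocked aside during the run; I found it again and placed it too.
- **Pin:** I drew the pin and parked it in the bracket notch. Depth readings put its top at z 0.192–0.194, which fits the collar resting on the prongs at 0.150.
- **Tilting:** The stones slid between 0.58 and 0.65 rad towards the bars. I then tipped the sieve the other way to -0.55 rad and brought it back to level.

**Last checks:**
- All three small stones lie in the catch pan. Depth readings before the return tilt put them at z 0.03–0.04. In the last pictures two show clearly, and the third is mostly hidden under the end rail.
- Both large stones are in the tub and the sieve is empty.
- The final tilt reading is about 0.012 rad, against about 0.003 with the pin in.
- The saline bottle is where it stood.

**What went wrong or stayed open:**
- My first joint-space move dipped too low and very likely hit the sieve, pressing it to about 0.15 rad and leaning the pin. I didn't measure the force of that contact, so it could have passed the 40 N limit. I brought the sieve back to level with the lever and checked that the pin was upright and in its bore before loading any stones.
- The networks never gave a trustworthy detection of the wash bottle, so I couldn't check it directly. I did not knowingly go near it.

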